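# Lock a telescoping brush handle in its bench holder and draw it out

### The arm

A 7-joint arm with a two-finger parallel gripper is mounted at the origin on a cart in front of the work surface, level with it; the furniture and walls round the work are solid. World frame = base frame: x ahead of the robot, y to its left, z up, the work surface at z = 0. Lengths are in m, angles in degrees, forces in N, time in s.
With the tool pointing down it reaches from about 0.425 to 0.875 m from the base axis. Payload 4.7 kg.
Tool frame: the origin (TCP) lies on the centre line of the jaws, within the pads' length; the fingertips stand 19 mm ahead of it and the grasp point (between the pads) is the TCP; z points along the fingers, y is the line along which they close (so a half turn about z gives the same grasp; the last joint's range is limited). The gripper opens to 87 mm and grips with 3 to 60 N. Pads are 19 mm wide; open, the fingers measure 117 mm over their backs; the gripper's body (75 mm by 190 mm) begins 51 mm behind the grasp point.
Start: joints at [-72.588, 18.392, -4.016, 83.108, 1.295, 78.541, -3.26], TCP at [0.186, 0.623, 0.242] pointing down, gripper open.
Joint ranges: [-163.93, 163.93], [-17.29, 119.83], [-79.2, 71.16], [3.27, 140.29], [-89.18, 269.18], [5.43, 117.66], [-154.24, 154.24]. Speed limits (degrees/s): [147.25, 147.25, 180, 180, 180, 180, 180].

### API

Orientations are given as [roll, pitch, yaw] about the fixed x, y, z axes, in that order (R = Rz(yaw) Ry(pitch) Rx(roll)).
In Python, from cell import env, imaging gives the robot as it stands.
- The arm moves only by the shell command python3 -m crank 'ROWS' [OPENING] [FORCE]. ROWS is JSON, a list of rows, each an object of numbers: "x", "y", "z": the shift along the tool's x, y, z in m; "turn": the turn about the tool's z in rad. In form: [{"x": .., "y": .., "z": .., "turn": ..}, ...]. A call has 1 to 12 rows; each row is the pose to reach, as a shift and turn from the pose commanded when the call began, along the tool's axes at that moment; what a row does not reach only later rows make up. A row lasts 1/8 s, in which the tool goes at most 62.5 mm and 10.7 degrees, less where a joint would pass 70% of its speed; a pose out of reach is approached as far as the arm can. A call with a gripper value outside its range is refused whole. OPENING is the finger opening in m, from 0 to 0.087, set as the call begins (- or left out, the last holds). The fingers move at their own pace and stop on an object; FORCE is the grip in N (left out, the last holds). Time passes only in rows, so rows that repeat a pose let the fingers close. It gives the time, the measured TCP pose, the force, the opening and the grip force at its end, in the units of the state.
- env.get_obs(): the state, without advancing time (a new reading comes with each control period).
- imaging.read_camera(name): name is "side" or "top"; returns the picture (384x512x3 uint8, red, green, blue); there is no depth.
- imaging.get_calibration(name): a dict with "camera_matrix" (3x3 intrinsics, pixels), "k1" (the pictures are not rectified: a ray, as slopes to the right and down, at radius r is drawn at 1 + k1 r^2 times it, then the intrinsics apply), "position" and "attitude" of the camera in the world. Camera axes: x right, y up, looking along -z (the intrinsics and any distortion apply to the point x, -y, -z); pixel columns grow to the right and rows downward; lengths in m; the calibration is good to about 2 mm. A picture is of the moment at which its call begins. get_calibration takes no time and is no camera call.
- env.sign_off(): hands the job in; it is judged then, once.
The state is a dict: "time_s": time; "qpos": joint angles; "joint_velocities": joint speeds; "effort": joint torques, N m; "tool_pos": TCP position; "tool_rot": TCP orientation; "force": force on the tool from outside, world axes, zero at the start; "wrist_torque": the same for the moment, N m; "grip_width": finger opening in m; "grasp_force": force on a finger pad.
Only numpy, scipy, OpenCV 4.12 (cv2) and the standard library are available. Lean on these libraries where they do the work, as an engineer would, in place of code of your own. Each camera call takes 0.05 s, during which the arm holds its last target. There are 200 camera calls.

### The job

Lower the telescoping brush handle's foot block fully home into the pocket of the bench holder, with the handle's barrel lying in the slot, and swing the holder's lever shut over the block. Then squeeze in the button on the handle's head, draw the tube out past its first stop to the second one (all the way out), and finish while still holding the head there with the button squeezed, so that someone else can fit the brush. Leave the scrubber, timer, dough scraper and spice jar where they are.

Things in the scene. Friction and masses are not known exactly. Their poses are not given: they have to be found in the camera images.
- handle_foot (a point): Centre of the underside of the handle's foot block, a bare aluminium block 40 (x) x 48 (y) x 48 (z) mm at one end of the loose telescoping handle, which starts lying level on the bench. x runs along the handle from the block to its head, z up. Closed, the handle reaches from x = -20 to +174 mm; it weighs about 0.33 kg.
- handle_grip (a point): Best place to grasp the handle's barrel (near its balance point), on its centre line: 62 mm from the block's centre along x, 24 mm above the block's underside. The barrel is a 26 x 26 mm square aluminium bar from x = 20 mm (block) to a black collar, 34 (y) x 48 (z) mm, at x = 114 to 130 mm; its underside clears the bench by 11 mm. Axes as handle_foot.
- handle_head (a point): Centre of the handle's head, a black grip 40 (x) x 30 (y) x 34 (z) mm on the inner tube beyond the collar, on the barrel's line, 154 mm from the block's centre when closed; it moves along x as the tube is drawn out. The button is on its -y face: pinch the head across y, one finger on the button and one on the opposite face.
- handle_tube (a joint): How far the inner tube is drawn out, m: 0 closed, 0.045 first stop, 0.090 second stop and end of travel. Unless the button is held in, a latch blocks the tube at 0 and catches it at 0.045 and 0.090. Drawing it out takes about 4 to 6 N against a return spring.
- handle_button (a joint): How far the button is pressed, m: 0 out, 0.0045 fully in; beyond about 0.0025 the latch is free. A grey plate 14 (x) x 20 (z) mm centred on the head's -y face, 4 mm proud of it, pressed towards +y; about 2.3 N to start, 6 N fully in. A grip across the head flattens it until the finger meets the head's face.
- pocket (a point): Centre of the floor of the pocket in the fixed grey bench holder, 12 mm above the bench; x points out through the slot, as the handle must point, z up. Pocket 44 (x) x 52 (y) mm, walls 7 mm thick, 34 mm above the floor; slot in the +x wall 31 mm wide, open on top. The base plate, 76 mm wide, ends at x = 132 mm and carries the collar too. With the block home, handle_foot lies at this point.
- lever (a joint): Angle of the holder's lever, rad: 0 shut against its stop (the steel bar lies along the pocket's -y across the block, 2 mm above its top), positive open, to 1.8; at 1.57 the bar points along the pocket's -x, clear of it. It turns level about an upright hinge, stays where it is left, and needs under 2 N at the knob.
- lever_knob (a point): The lever's upright black knob at the end of its bar: 16 mm in diameter, clear for 26 mm above the bar. This point is on its axis, 86 mm above the bench, 12 mm below the knob's top.
- lever_hinge (a point): The lever's upright hinge axis, at the height of lever_knob; 102 mm from the knob, fixed to the holder at y = +52 mm from the pocket's centre. Seen from above the lever shuts by turning counter-clockwise about it.
- scrubber: Bystander: blue hand scrubber with black bristles, 59 x 132 x 72 mm, origin under its centre.
- timer: Bystander: round white kitchen timer, 68 x 68 x 50 mm, origin under its centre.
- bench_scraper: Bystander: dough scraper, steel blade with a black grip, 108 x 152 x 24 mm, origin under its centre.
- spice_jar: Bystander: spice jar with screw cap, 45 x 45 x 106 mm, origin under its centre.

How it is judged (in metres and radians):
On the way, in this order (a step that is already met when the one before it is completed fails the run):
1. the foot block is home in the pocket, barrel in the slot, lever still open (horizontal distance between handle_foot and pocket below 0.005 m and z of handle_foot in the frame of pocket below 0.005 m and angle between the x axis of handle_foot and the x axis of pocket, either way round below 0.08 rad and angle between the z axis of handle_foot and the z axis of pocket, either way round below 0.08 rad and value of joint lever above 0.5 rad and value of joint handle_tube below 0.01 m), for 0.2 s.
2. the lever is shut over the seated block (horizontal distance between handle_foot and pocket below 0.005 m and z of handle_foot in the frame of pocket below 0.005 m and angle between the x axis of handle_foot and the x axis of pocket, either way round below 0.08 rad and angle between the z axis of handle_foot and the z axis of pocket, either way round below 0.08 rad and value of joint lever below 0.12 rad and value of joint handle_tube below 0.01 m), for 0.2 s.
3. the button is squeezed in while the tube is still closed (all of step 2 and value of joint handle_button above 0.0025 m), for 0.1 s.
At the end, for the whole second after the job is handed in: The foot block is in the pocket (within 5 mm in plan and height, 0.08 rad), the lever shut (below 0.12 rad), the tube drawn out beyond 85 mm of its 90 mm, and the fingers still hold the handle's head (over 3 N) with the button in (over 2 mm) (horizontal distance between handle_foot and pocket below 0.005 m and z of handle_foot in the frame of pocket below 0.005 m and angle between the x axis of handle_foot and the x axis of pocket, either way round below 0.08 rad and angle between the z axis of handle_foot and the z axis of pocket, either way round below 0.08 rad and value of joint lever below 0.12 rad and value of joint handle_tube above 0.085 m and value of joint handle_button above 0.002 m and contact force between the fingers and handle above 3 N); the arm keeps its last pose, push and grip.
It fails at once if the scrubber is moved more than 3 cm (distance of scrubber from where it was at the start of the episode above 0.03 m).
It fails at once if the timer is moved more than 3 cm (distance of timer from where it was at the start of the episode above 0.03 m).
It fails at once if the bench scraper is moved more than 3 cm (distance of bench_scraper from where it was at the start of the episode above 0.03 m).
It fails at once if the spice jar is moved more than 3 cm (distance of spice_jar from where it was at the start of the episode above 0.03 m).
It also fails if it takes over 64 s, if anything falls off the work surface, if the arm or the gripper's body presses on something with over 40 N, if the wrist force passes 120 N, or if a joint passes its speed limit or range.

## Working session

There is one attempt and no reset: what is moved stays moved. The work goes in short steps, Python scripts to look and compute and a shell command to move; the robot and the scene stay as the last step left them, time stands still between calls to the robot, and variables do not carry over. Pictures are saved under pics/ and viewed, at most 10 in all, crops included, and the job is handed in when it is done.

```bash
ls; mkdir -p pics
cat > h.py <<'E'
import numpy as np, cv2
from cell import env, imaging
from scipy.spatial.transform import Rotation as R
def cal(n):
    c=imaging.get_calibration(n); return c
def rot(c):
    a=np.array(c["attitude"]); return a if a.shape==(3,3) else (R.from_euler('xyz',a,degrees=True).as_matrix() if a.size==3 else None)
def ray(n,u,v):
    c=cal(n);K=np.array(c["camera_matrix"]);k=c["k1"]
    d=np.array([(u-K[0,2])/K[0,0],(v-K[1,2])/K[1,1]]);p=d.copy()
    for _ in range(20): p=d/(1+k*(p@p))
    return np.array(c["position"]),rot(c)@np.array([p[0],-p[1],-1])
def onz(n,u,v,z):
    o,d=ray(n,u,v);return o+d*(z-o[2])/d[2]
def proj(n,P):
    c=cal(n);K=np.array(c["camera_matrix"]);q=rot(c).T@(np.array(P)-np.array(c["position"]))
    s=np.array([q[0],-q[1]])/-q[2];s=s*(1+c["k1"]*(s@s));return K[:2,:2]@s+K[:2,2]
def snap(n,f,crop=None,scale=1):
    im=imaging.read_camera(n)
    if crop: x0,y0,x1,y1=crop;im=im[y0:y1,x0:x1]
    im=cv2.resize(im,None,fx=scale,fy=scale,interpolation=cv2.INTER_CUBIC)
    cv2.imwrite('pics/'+f,im[:,:,::-1])
E
python3 - <<'E'
from h import *
for n in("top","side"):
    print(cal(n)); snap(n,n+'0.png',None,1.5)
print(env.get_obs())
E
```

```text
pics
{'camera_matrix': array([[471.48507395,   0.        , 259.89439522],
       [  0.        , 471.48507395, 199.46186036],
       [  0.        ,   0.        ,   1.        ]]), 'k1': -0.02742542020266895, 'position': array([-0.49263781,  0.30788486,  1.41145333]), 'attitude': array([  38.36049236,    0.25174445, -107.7743803 ])}
{'camera_matrix': array([[396.53448506,   0.        , 250.4663633 ],
       [  0.        , 396.53448506, 187.92231819],
       [  0.        ,   0.        ,   1.        ]]), 'k1': -0.10003415705352611, 'position': array([0.36950553, 1.18998408, 0.97451031]), 'attitude': array([  54.01232773,    1.05773495, -173.00190064])}
{'time_s': 0.1, 'qpos': array([-72.58671999,  18.4331744 ,  -4.01605946,  83.16972219,
         1.29478623,  78.54066805,  -3.25925273]), 'joint_velocities': array([-0.01913276, -0.07143882,  0.00574599, -0.28097905, -0.05444253,
        0.00985666,  0.00588128]), 'effort': array([ 5.72100055e-05, -4.92567229e+01, -4.05455818e-01, -3.13402247e+01,
       -6.39970810e-02,  3.93875130e-02,  7.37374671e-05]), 'tool_pos': array([0.18565962, 0.62242429, 0.24057363]), 'tool_rot': array([-1.79901660e+02,  5.19131999e-03,  1.63397565e+02]), 'force': array([ 0.52243435, -0.27349257,  0.21082151]), 'wrist_torque': array([ 0.0562958 , -0.00234416, -0.08436204]), 'grasp_force': 0.0, 'grip_width': 0.08715890868728292}
```

View pics/top0.png

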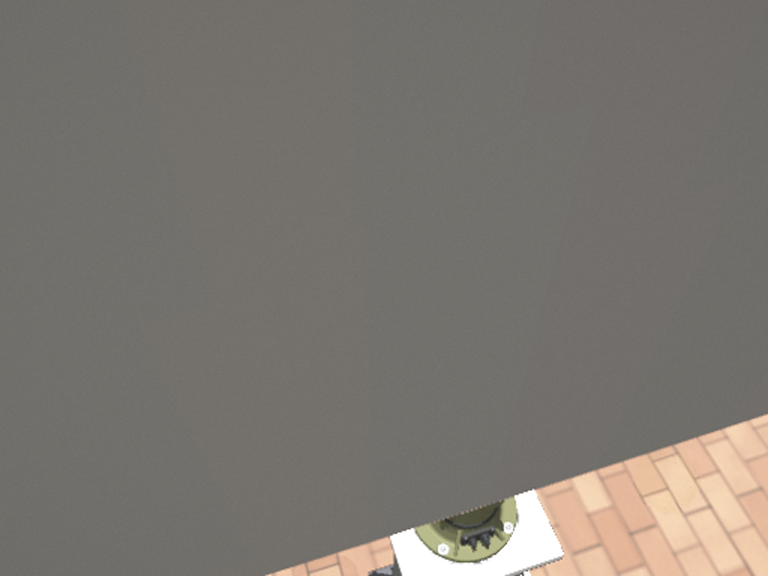

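View pics/side0.png

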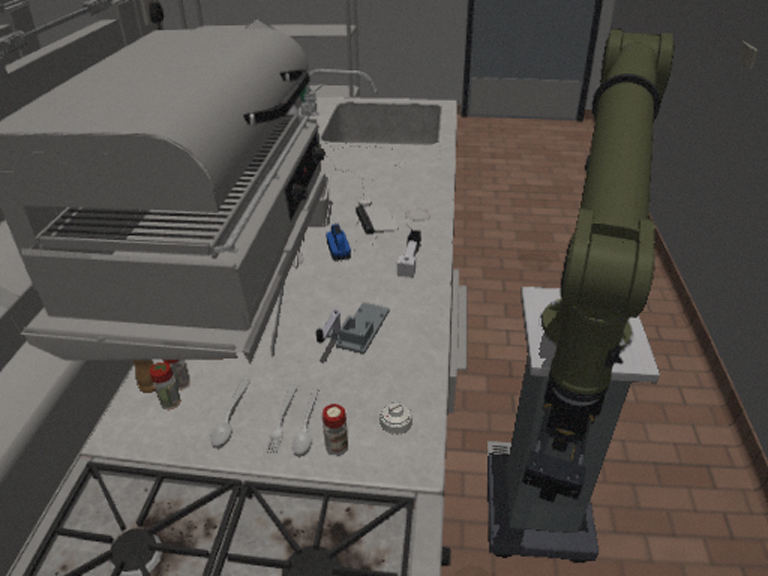

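The top camera is blocked by the hood, so only the side view is useful. In original pixels, the handle is near (272,167), the holder near (235,220), the scrubber at (226,161), the scraper at (250,145), the jar at (223,285) and the timer at (264,278).

Run:
```python
from h import *
im=imaging.read_camera('side')
a=cv2.resize(im[148:188,256:291],None,fx=10,fy=10,interpolation=cv2.INTER_CUBIC)
b=cv2.resize(im[198:248,207:262],None,fx=10,fy=10,interpolation=cv2.INTER_CUBIC)
a=cv2.copyMakeBorder(a,0,100,0,0,cv2.BORDER_CONSTANT)
o=np.hstack([a,b]);o=cv2.convertScaleAbs(o,alpha=1.3)
o=cv2.resize(o,(800,int(o.shape[0]*800/o.shape[1])));print(o.shape)
cv2.imwrite('pics/crop1.png',cv2.resize(np.clip(cv2.convertScaleAbs(a[:400],alpha=1.3),0,255),(525,600))[:,:,::-1]);cv2.imwrite('pics/crop2.png',cv2.resize(b,(660,600))[:,:,::-1])
for n,(u,v),z in [('foot',(271,178),.048),('headEnd',(279,157),.04),('pocket',(236,222),.03),('knob',(213,224),.086),('jar',(223,285),.05),('timer',(264,278),.03),('hoodcorner',(165,235),.3)]:
    print(n,onz('side',u,v,z).round(3))
```

```text
(444, 800, 3)
foot [ 0.466 -0.152  0.048]
headEnd [ 0.445 -0.332  0.04 ]
pocket [0.572 0.115 0.03 ]
knob [0.636 0.197 0.086]
jar [0.563 0.426 0.05 ]
timer [0.446 0.368 0.03 ]
hoodcorner [0.685 0.49  0.3  ]
```

View pics/crop1.png

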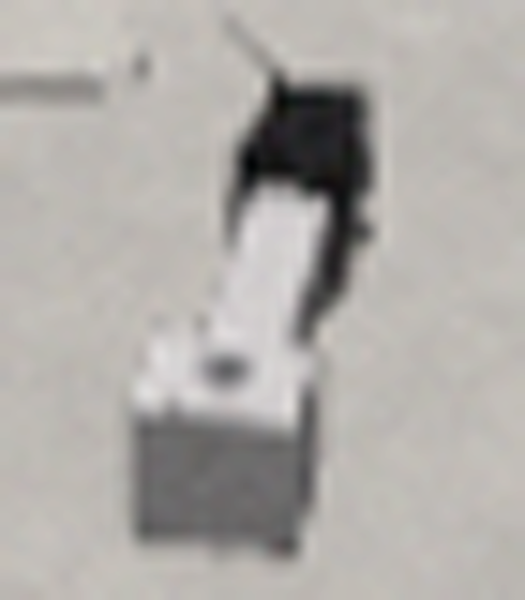

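View pics/crop2.png

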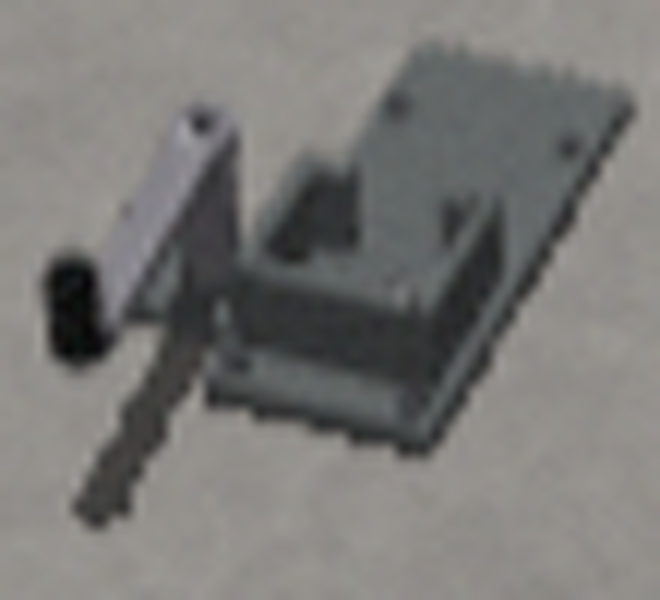

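```bash
cat > fit.py <<'E'
from h import *
from scipy.optimize import least_squares
def fit(pts,x0,z0,s,o):
    P=np.array([p[:3] for p in pts],float)/1000;U=(np.array([p[3:] for p in pts])+.5)/s-.5+np.array(o)
    w=lambda q:np.c_[q[0]+np.cos(q[2])*P[:,0]-np.sin(q[2])*P[:,1],q[1]+np.sin(q[2])*P[:,0]+np.cos(q[2])*P[:,1],P[:,2]+z0]
    f=lambda q:(np.array([proj('side',p) for p in w(q)])-U).ravel()
    r=least_squares(f,x0,loss='soft_l1',f_scale=.5);return r.x,f(r.x).reshape(-1,2)
E
python3 - <<'E'
from fit import *
q,r=fit([(-20,24,48,135,412),(-20,-24,48,300,424),(-20,24,0,137,542),(-20,-24,0,297,556),(174,15,41,283,85),(174,-15,41,362,90),(114,13,37,257,183),(114,-13,37,328,195)],[.466,-.17,-1.6],0,15,(256,148))
print('handle',q.round(4),np.degrees(q[2]));print(r.round(2))
q,r=fit([(132,38,0,425,42),(132,-38,0,633,100),(132,-38,-12,632,115),(-29,33,34,243,265),(-29,-33,34,432,312),(29,-33,34,500,193),(29,33,34,312,150)],[.572,.115,-1.7],.012,12,(207,198))
print('pocket',q.round(4),np.degrees(q[2]));print(r.round(2))
c,s=np.cos(q[2]),np.sin(q[2]);h=q[:2]+52e-3*np.array([-s,c]);print('hinge',h)
f=lambda k:np.r_[proj('side',[*(h+.102*np.array([np.cos(k[0]),np.sin(k[0])])),.098])-((np.array([72,262])+.5)/12-.5+[207,198]),proj('side',[*(h+.102*np.array([np.cos(k[0]),np.sin(k[0])])),.072])-((np.array([80,350])+.5)/12-.5+[207,198])]
k=least_squares(f,[1.4]);print(k.x,f(k.x),'knob',h+.102*np.array([np.cos(k.x[0]),np.sin(k.x[0])]),'lever',(q[2]-np.pi/2-k.x[0]))
E
```

```text
handle [ 0.4703 -0.1924 -1.6556] -94.8614193523084
[[-0.17 -0.5 ]
 [ 0.22 -0.13]
 [-0.33  0.22]
 [ 0.21  0.48]
 [-0.55 -0.65]
 [ 0.69 -0.38]
 [-0.53  0.46]
 [ 0.53  0.22]]
pocket [ 0.5682  0.1038 -1.8139] -103.9266006467273
[[-0.45 -0.14]
 [ 0.29 -0.97]
 [ 0.39  0.18]
 [-1.01 -0.02]
 [ 0.25  0.15]
 [ 0.47  0.22]
 [-0.46 -0.03]]
hinge [0.61864721 0.09132781]
[1.37921259] [ 0.03888686  0.82993476 -0.05397201 -0.75248525] knob [0.63806943 0.19146161] lever -4.763870273722704
```

```bash
cat >> h.py <<'E'
def to(*T,cur=None):
    s=env.get_obs(); p,r=(s['tool_pos'],s['tool_rot']) if cur is None else cur
    M=R.from_euler('xyz',r,degrees=True).as_matrix()
    print('t',s['time_s'],'pos',np.round(p,4),'rot',np.round(r,2),'F',np.round(s['force'],1),'w',round(s['grip_width'],4),'g',round(s['grasp_force'],1))
    for t in T:
        d=M.T@(np.array(t[:3])-p); print(t,'->',d.round(4),'turn',round(float(np.radians((r[2]-t[3]+180)%360-180)),4) if len(t)>3 else '')
E
python3 - <<'E'
from h import *
g=np.array([.4703,-.1924])+.062*np.array([np.cos(-1.6556),np.sin(-1.6556)]);print(g)
to((.45,.3,.24,120),(*g,.2,85.14))
E
```

```text
[ 0.46504847 -0.25417719]
t 0.15 pos [0.1857 0.6225 0.2407] rot [-1.7991e+02  1.0000e-02  1.6340e+02] F [ 0.2 -1.   0.5] w 0.0867 g 0.0
(0.45, 0.3, 0.24, 120) -> [-0.3455 -0.2335  0.0011] turn 0.7574
(np.float64(0.4650484720830723), np.float64(-0.25417719202535616), 0.2, 85.14) -> [-0.5182 -0.7602  0.0419] turn 1.3659
```

```bash
python3 -m crank '[{"x":-0.03,"y":-0.02,"z":0,"turn":0.07},{"x":-0.07,"y":-0.047,"z":0,"turn":0.15},{"x":-0.115,"y":-0.078,"z":0,"turn":0.25},{"x":-0.16,"y":-0.108,"z":0,"turn":0.35},{"x":-0.205,"y":-0.14,"z":0,"turn":0.45},{"x":-0.25,"y":-0.17,"z":0,"turn":0.55},{"x":-0.295,"y":-0.2,"z":0,"turn":0.65},{"x":-0.345,"y":-0.234,"z":0,"turn":0.757},{"x":-0.345,"y":-0.234,"z":0,"turn":0.757},{"x":-0.345,"y":-0.234,"z":0,"turn":0.757}]' 0.087
python3 -c "
from h import *
to((.465,-.2542,.2,85.14))"
```

```text
time_s: 1.4
tool_pos: [0.4491, 0.3003, 0.2414]
tool_rot: [-180.0, -0.0, 120.0]
force: [-0.4, 1.1, 0.1]
grip_width: 0.0869
grasp_force: 0.0
t 1.4 pos [0.4491 0.3003 0.2414] rot [-1.7997e+02 -4.0000e-02  1.2003e+02] F [-0.4  1.1  0.1] w 0.0869 g 0.0
(0.465, -0.2542, 0.2, 85.14) -> [-0.488  -0.2638  0.0411] turn 0.609
```

```bash
python3 -m crank '[{"x":-0.04,"y":-0.022,"z":0.003,"turn":0.05},{"x":-0.09,"y":-0.049,"z":0.008,"turn":0.11},{"x":-0.14,"y":-0.076,"z":0.012,"turn":0.17},{"x":-0.19,"y":-0.103,"z":0.016,"turn":0.24},{"x":-0.24,"y":-0.13,"z":0.02,"turn":0.3},{"x":-0.29,"y":-0.157,"z":0.025,"turn":0.36},{"x":-0.34,"y":-0.184,"z":0.03,"turn":0.43},{"x":-0.39,"y":-0.211,"z":0.033,"turn":0.49},{"x":-0.44,"y":-0.238,"z":0.037,"turn":0.55},{"x":-0.488,"y":-0.2638,"z":0.041,"turn":0.609},{"x":-0.488,"y":-0.2638,"z":0.09,"turn":0.609},{"x":-0.488,"y":-0.2638,"z":0.12,"turn":0.609}]'
python3 - <<'E'
from h import *
to((.465,-.2542,.025,85.14))
snap('side','s2.png',(215,105,315,185),7)
E
```

```text
time_s: 2.9
tool_pos: [0.4653, -0.2528, 0.1195]
tool_rot: [-179.9, -0.0, 85.2]
force: [-0.1, -0.1, 0.1]
grip_width: 0.087
grasp_force: 0.0
t 2.9 pos [ 0.4653 -0.2528  0.1195] rot [-1.799e+02 -5.000e-02  8.525e+01] F [-0.1 -0.1  0.1] w 0.087 g 0.0
(0.465, -0.2542, 0.025, 85.14) -> [-0.0015 -0.0001  0.0945] turn 0.0019
```

View pics/s2.png

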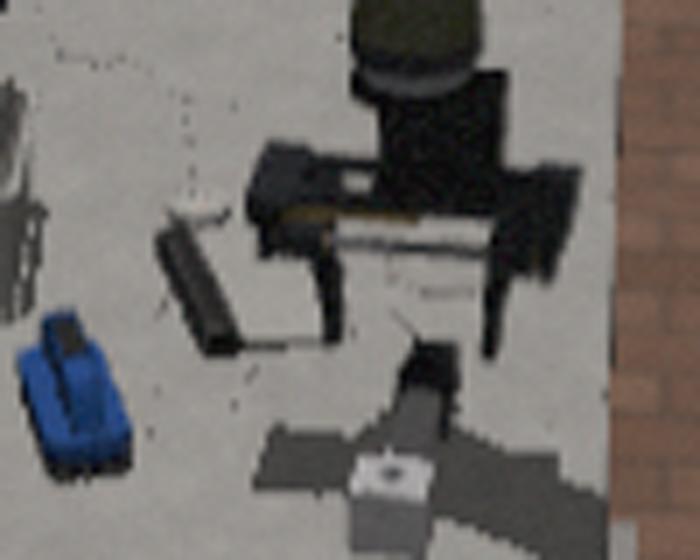

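The picture shows the open fingers straddling the barrel line, at x≈330 and 490 with the handle at about 410. The scraper and scrubber are clear, so I'm going down and gripping.

```bash
python3 -m crank '[{"x":-0.001,"y":0,"z":0.03,"turn":0},{"x":-0.001,"y":0,"z":0.06,"turn":0},{"x":-0.001,"y":0,"z":0.08,"turn":0},{"x":-0.001,"y":0,"z":0.09,"turn":0},{"x":-0.001,"y":0,"z":0.0945,"turn":0},{"x":-0.001,"y":0,"z":0.0945,"turn":0}]' 0.087
python3 -m crank '[{"x":0,"y":0,"z":0,"turn":0},{"x":0,"y":0,"z":0,"turn":0},{"x":0,"y":0,"z":0,"turn":0},{"x":0,"y":0,"z":0,"turn":0},{"x":0,"y":0,"z":0,"turn":0},{"x":0,"y":0,"z":0,"turn":0}]' 0 30
python3 -m crank '[{"x":0,"y":0,"z":-0.02,"turn":0},{"x":0,"y":0,"z":-0.06,"turn":0},{"x":0,"y":0,"z":-0.11,"turn":0},{"x":0,"y":0,"z":-0.125,"turn":0},{"x":0,"y":0,"z":-0.125,"turn":0}]'
python3 - <<'E'
from h import *
p=np.array([.5682,.1038])+.062*np.array([np.cos(-1.8139),np.sin(-1.8139)])
to((*p,.15,76.07))
E
```

```text
time_s: 3.7
tool_pos: [0.4657, -0.2556, 0.0275]
tool_rot: [180.0, 0.0, 85.1]
force: [0.9, 0.6, -0.2]
grip_width: 0.0866
grasp_force: 0.0
time_s: 4.45
tool_pos: [0.4652, -0.2554, 0.027]
tool_rot: [180.0, -0.0, 85.1]
force: [-0.3, -0.8, -0.4]
grip_width: 0.035
grasp_force: 0.0
time_s: 5.08
tool_pos: [0.4655, -0.2553, 0.1528]
tool_rot: [179.9, -0.0, 85.1]
force: [0.1, -0.4, -4.2]
grip_width: 0.026
grasp_force: 30.0
t 5.075 pos [ 0.4655 -0.2553  0.1528] rot [ 1.7989e+02 -4.0000e-02  8.5150e+01] F [ 0.1 -0.4 -4.2] w 0.026 g 30.0
(np.float64(0.5532755960734161), np.float64(0.04362307612185409), 0.15, 76.07) -> [0.3053 0.0621 0.0031] turn 0.1584
```

```bash
python3 -m crank '[{"x":0.02,"y":0.004,"z":0,"turn":0.01},{"x":0.06,"y":0.012,"z":0,"turn":0.03},{"x":0.1,"y":0.02,"z":0,"turn":0.05},{"x":0.145,"y":0.03,"z":0,"turn":0.075},{"x":0.19,"y":0.039,"z":0,"turn":0.1},{"x":0.23,"y":0.047,"z":0,"turn":0.12},{"x":0.27,"y":0.055,"z":0,"turn":0.14},{"x":0.295,"y":0.06,"z":0,"turn":0.153},{"x":0.3053,"y":0.0621,"z":0,"turn":0.1584},{"x":0.3053,"y":0.0621,"z":0,"turn":0.1584},{"x":0.3053,"y":0.0621,"z":0,"turn":0.1584}]'
python3 - <<'E'
from h import *
to((.5533,.0436,.15,76.07))
snap('side','s3.png',(200,145,270,235),8)
im=cv2.imread('pics/s3.png');print(im.shape);cv2.imwrite('pics/s3.png',cv2.resize(im,None,fx=.8,fy=.8) if im.shape[0]>600 else im)
E
```

```text
time_s: 6.45
tool_pos: [0.5524, 0.0416, 0.1516]
tool_rot: [-180.0, 0.1, 75.9]
force: [-0.2, 0.0, -3.2]
grip_width: 0.0257
grasp_force: 30.0
t 6.45 pos [0.5524 0.0416 0.1516] rot [-1.7995e+02  7.0000e-02  7.5930e+01] F [-0.2  0.  -3.2] w 0.0257 g 30.0
(0.5533, 0.0436, 0.15, 76.07) -> [0.0022 0.0003 0.0016] turn -0.0025
(720, 560, 3)
```

View pics/s3.png

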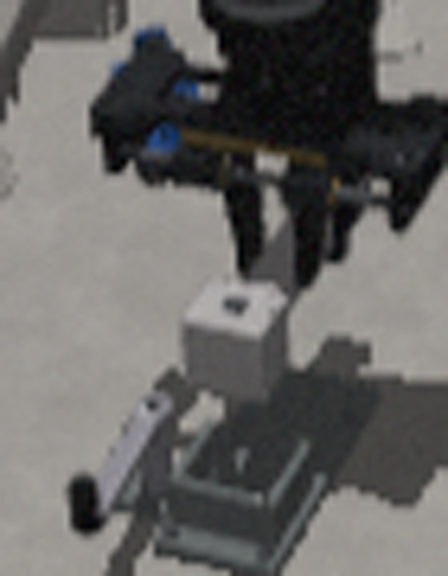

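Run:
```python
from fit import *
P=np.array([(-20,24,48),(-20,-24,48),(-20,24,0),(-20,-24,0),(20,24,48),(20,-24,48)])/1000
U=(np.array([(184,321),(263,342),(188,377),(262,399),(208,279),(290,296)])+.5)/6.4-.5+[200,145]
def w(q):return R.from_euler('yz',[q[4],q[3]]).apply(P)+q[:3]
f=lambda q:np.r_[(np.array([proj('side',p) for p in w(q)])-U).ravel(),q[4]*5,(q[3]-np.radians(-104.07))*10]
r=least_squares(f,[.568,.1,.12,-1.81,0]);print(r.x.round(4),np.degrees(r.x[3]));print(f(r.x)[:12].reshape(-1,2).round(2))
t=np.array([.5524,.0416]);y=np.radians(-104.07);print('expected foot',t-.062*np.array([np.cos(y),np.sin(y)]))
# pocket re-fit
q,rr=fit([(-29,33,34,178,486),(-29,-33,34,268,497),(29,-33,34,310,443),(29,33,34,208,432)],[.568,.104,-1.81],.012,6.4,(200,145));print(q,rr.round(2))
```

```text
[ 0.5812  0.0206  0.0466 -1.8308 -0.0738] -104.89948040218596
[[-0.1  -0.07]
 [-0.53 -0.6 ]
 [ 0.32  0.76]
 [ 0.43  0.12]
 [ 0.49 -0.09]
 [-0.59 -0.11]]
expected foot [0.56747264 0.10173997]
[ 0.56780595  0.10595892 -1.76199602] [[-1.4  -0.15]
 [ 1.92  1.64]
 [ 0.46  0.06]
 [-0.53 -1.51]]
```

Run:
```python
from fit import *
P=np.array([(-20,24,48),(-20,-24,48),(-20,24,0),(-20,-24,0),(20,24,48),(20,-24,48)])/1000
U=(np.array([(184,321),(263,342),(188,377),(262,399),(208,279),(290,296)])+.5)/6.4-.5+[200,145]
t=np.array([.5524,.0416,.1516]);y=np.radians(-104.07)
def w(q):  # s, dz, pitch about grip, lateral fixed 0
    return R.from_euler('yz',[q[2],y]).apply(P-[.062,0,.024])+t+[np.cos(y)*q[0],np.sin(y)*q[0],q[1]]
for ss in (.003,.006,.012):
  f=lambda q:np.r_[(np.array([proj('side',p) for p in w(q)])-U).ravel()/.5,q[0]/ss,q[2]/.1,q[1]/.02]
  r=least_squares(f,[0,0,0.]);print(r.x.round(4));print((f(r.x)[:12].reshape(-1,2)*.5).round(2).tolist())
```

```text
[ 0.0008 -0.0147 -0.0903]
[[-0.67, -0.07], [-0.14, -0.51], [-0.09, 1.3], [0.94, 0.75], [0.08, -0.74], [-0.07, -0.68]]
[ 0.0009 -0.0148 -0.0905]
[[-0.65, -0.07], [-0.12, -0.51], [-0.07, 1.3], [0.96, 0.75], [0.1, -0.74], [-0.05, -0.68]]
[ 0.001  -0.0148 -0.0905]
[[-0.64, -0.07], [-0.11, -0.51], [-0.06, 1.3], [0.97, 0.75], [0.11, -0.74], [-0.04, -0.68]]
```

```bash
python3 -m crank '[{"x":0.001,"y":0,"z":0.015,"turn":-0.001},{"x":0.002,"y":0,"z":0.03,"turn":-0.002},{"x":0.0022,"y":0,"z":0.042,"turn":-0.002},{"x":0.0022,"y":0,"z":0.042,"turn":-0.002},{"x":0.0022,"y":0,"z":0.042,"turn":-0.002}]'
python3 - <<'E'
from h import *
to((.5533,.0436,.1,76.07))
ims=np.mean([imaging.read_camera('side').astype(float) for _ in range(4)],0).astype(np.uint8)
c=cv2.resize(ims[185:240,205:265],None,fx=10,fy=10,interpolation=cv2.INTER_CUBIC)
c=cv2.convertScaleAbs(c,alpha=1.5)
cv2.imwrite('pics/s4.png',c[:,:,::-1])
E
```

```text
time_s: 7.12
tool_pos: [0.5538, 0.0456, 0.1102]
tool_rot: [180.0, -0.0, 76.2]
force: [0.7, 0.7, -3.5]
grip_width: 0.0254
grasp_force: 30.0
t 7.125 pos [0.5538 0.0456 0.1102] rot [179.97  -0.    76.16] F [ 0.7  0.7 -3.5] w 0.0254 g 30.0
(0.5533, 0.0436, 0.1, 76.07) -> [-0.002  -0.      0.0102] turn 0.0016
```

View pics/s4.png

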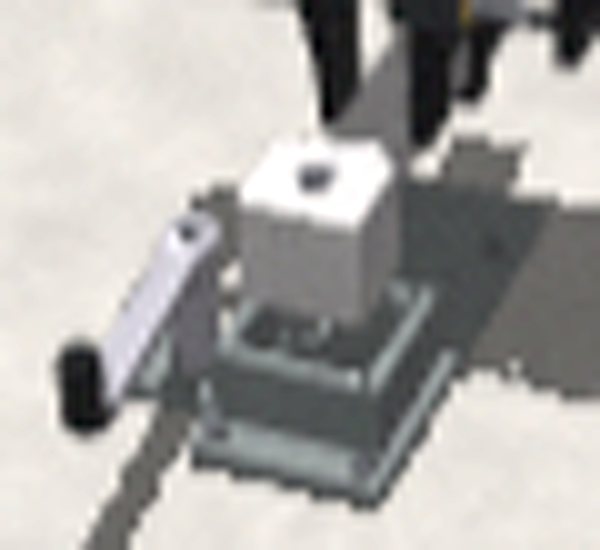

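Run:
```python
from fit import *
A=[(132,38,0,425,42),(132,-38,0,633,100),(132,-38,-12,632,115),(-29,33,34,243,265),(-29,-33,34,432,312),(29,-33,34,500,193),(29,33,34,312,150)]
B=[(-29,33,34,213,350),(-29,-33,34,368,388),(29,-33,34,433,290)]
C=[(0,38,-12,195,465),(0,-38,-12,378,505),(0,38,0,198,440),(0,-38,0,378,487)]
conv=lambda L,s,o:(np.array([p[3:] for p in L])+.5)/s-.5+np.array(o)
U=np.r_[conv(A,12,(207,198)),conv(B,10,(205,185)),conv(C,10,(205,185))]
P=np.array([p[:3] for p in A+B+C])/1000
def f(q):
    p=P.copy();p[-4:,0]=q[3];w=R.from_euler('z',q[2]).apply(p)+[q[0],q[1],.012]
    return (np.array([proj('side',x) for x in w])-U).ravel()
r=least_squares(f,[.568,.104,-1.81,-.038],loss='soft_l1',f_scale=.5);print('pocket',r.x.round(4),np.degrees(r.x[2]));print(f(r.x).reshape(-1,2).round(1).tolist())
P2=np.array([(-20,24,48),(-20,-24,48),(-20,24,0),(-20,-24,0),(20,24,48),(20,-24,48)])/1000
U2=conv([(0,0,0,242,198),(0,0,0,362,220),(0,0,0,245,290),(0,0,0,357,322),(0,0,0,283,143),(0,0,0,395,170)],10,(205,185))
t=np.array([.5538,.0456,.1102]);y=np.radians(-103.84)
def w(q): return R.from_euler('yz',[q[2],y]).apply(P2-[.062,0,.024])+t+R.from_euler('z',y).apply([q[0],q[3],0])+[0,0,q[1]]
for sl in (.0005,.003):
  f2=lambda q:np.r_[(np.array([proj('side',p) for p in w(q)])-U2).ravel()/.5,q[0]/.004,q[2]/.1,q[1]/.02,q[3]/sl]
  k=least_squares(f2,[0,0,0.,0]);print('slip,dz,pitch,lat',k.x.round(4));print((f2(k.x)[:12].reshape(-1,2)*.5).round(2).tolist())
  print('foot',(R.from_euler('yz',[k.x[2],y]).apply([-.062,0,-.024])+t+R.from_euler('z',y).apply([k.x[0],k.x[3],0])+[0,0,k.x[1]]).round(4))
```

```text
pocket [ 0.5691  0.1034 -1.8192 -0.0411] -104.23506198921429
[[-0.5, -0.2], [0.2, -1.0], [0.3, 0.2], [-1.3, -0.2], [-0.0, 0.1], [0.3, 0.2], [-0.6, -0.1], [-0.3, -0.1], [1.1, 0.3], [0.6, 0.2], [-0.4, -0.3], [0.6, 0.6], [-0.9, -0.2], [0.5, -0.0]]
slip,dz,pitch,lat [ 0.0008 -0.0245  0.0484  0.0001]
[[-0.66, -0.44], [0.02, 0.23], [-0.52, 1.27], [0.73, 0.99], [-0.3, -1.03], [0.95, -0.99]]
foot [0.5688 0.106  0.0647]
slip,dz,pitch,lat [ 0.0022 -0.0259  0.0501  0.0008]
[[-0.68, -0.44], [-0.01, 0.22], [-0.55, 1.26], [0.68, 0.98], [-0.32, -1.01], [0.91, -0.97]]
foot [0.5692 0.1046 0.0634]
```

```bash
python3 -m crank '[{"x":-0.001,"y":0,"z":0.008,"turn":0},{"x":-0.001,"y":0,"z":0.014,"turn":0},{"x":-0.001,"y":0,"z":0.018,"turn":0},{"x":-0.001,"y":0,"z":0.022,"turn":0},{"x":-0.001,"y":0,"z":0.026,"turn":0},{"x":-0.001,"y":0,"z":0.026,"turn":0}]'
```

```text
time_s: 8.07
tool_pos: [0.5533, 0.0435, 0.0841]
tool_rot: [180.0, 0.1, 76.1]
force: [-2.0, -4.0, 0.4]
grip_width: 0.0256
grasp_force: 30.0
```

```bash
python3 -m crank '[{"x":-0.001,"y":0,"z":0,"turn":0},{"x":-0.002,"y":0,"z":0,"turn":0},{"x":-0.002,"y":0,"z":0.003,"turn":0},{"x":-0.002,"y":0,"z":0.006,"turn":0},{"x":-0.002,"y":0,"z":0.006,"turn":0}]'
```

```text
time_s: 8.7
tool_pos: [0.5527, 0.042, 0.0778]
tool_rot: [-180.0, 0.1, 76.1]
force: [-2.8, -4.8, -0.7]
grip_width: 0.0261
grasp_force: 30.0
```

```bash
python3 -m crank '[{"x":-0.001,"y":0,"z":0.002,"turn":0},{"x":-0.0015,"y":0,"z":0.004,"turn":0},{"x":-0.0015,"y":0,"z":0.007,"turn":0},{"x":-0.0015,"y":0,"z":0.01,"turn":0},{"x":-0.0015,"y":0,"z":0.01,"turn":0}]'
```

```text
time_s: 9.32
tool_pos: [0.5525, 0.0407, 0.0692]
tool_rot: [-180.0, 0.0, 76.1]
force: [-5.3, -3.9, 11.1]
grip_width: 0.0253
grasp_force: 30.0
```

Run:
```python
from h import *
ims=np.mean([imaging.read_camera('side').astype(float) for _ in range(4)],0).astype(np.uint8)
c=cv2.resize(ims[185:240,205:265],None,fx=10,fy=10,interpolation=cv2.INTER_CUBIC)
c=cv2.convertScaleAbs(c,alpha=1.3)
cv2.imwrite('pics/s5.png',c[:,:,::-1])
```

```text
(no output)
```

View pics/s5.png

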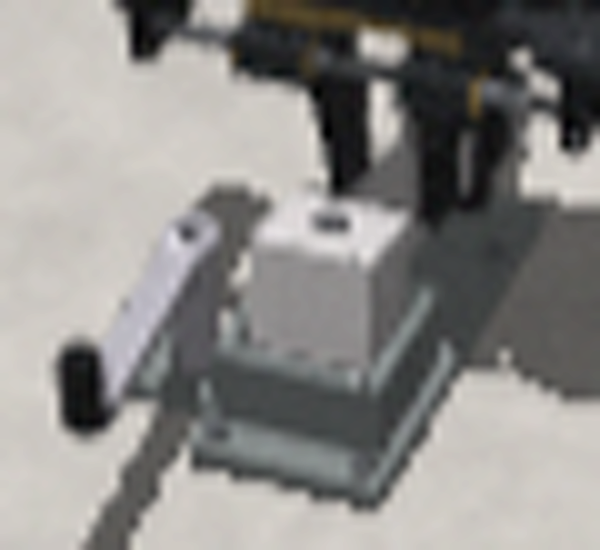

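Run:
```python
from fit import *
for n,p in [('inner near R',(-22,-26,34)),('inner near L',(-22,26,34)),('inner far R',(22,-26,34)),('outer near R',(-29,-33,34)),('outer near L',(-29,33,34))]:
    w=R.from_euler('z',-1.8165).apply(np.array(p)/1000)+[.569,.1034,.012]
    print(n,(proj('side',w)-[205,185]+.5)*10)
conv=lambda L,s,o:(np.array(L)+.5)/s-.5+np.array(o)
P2=np.array([(-20,24,48),(-20,-24,48),(-20,-24,0),(20,24,48),(20,-24,48)])/1000
o=(205,185)
U4=conv([(242,198),(362,220),(357,322),(283,143),(395,170)],10,o)
U5=conv([(255,250),(373,272),(372,367),(280,195),(412,213)],10,o)
y=np.radians(-103.9)
for nm,U in(('4',U4),('5',U5)):
  for z in (.03,.04,.046,.05,.086):
    f=lambda q:np.r_[(np.array([proj('side',p) for p in R.from_euler('z',y+q[2]).apply(P2)+[q[0],q[1],z]])-U).ravel(),q[2]*20]
    k=least_squares(f,[.57,.1,0]);print(nm,z,k.x.round(4),'cost',round(k.cost,2))
  f=lambda q:np.r_[(np.array([proj('side',p) for p in R.from_euler('z',y+q[2]).apply(P2)+[q[0],q[1],q[3]]])-U).ravel(),q[2]*20]
  k=least_squares(f,[.57,.1,0,.05]);print('free',k.x.round(4),round(k.cost,2),f(k.x)[:10].reshape(-1,2).round(1).tolist())
print('TCP foot now',np.array([.5525,.0407])-.062*np.array([np.cos(y),np.sin(y)]))
```

```text
inner near R [369.65793094 374.49129095]
inner near L [236.23946255 342.28390294]
inner far R [415.01004272 300.11095679]
outer near R [380.49625747 391.05745717]
outer near L [210.649783   349.85594599]
4 0.03 [ 0.5764  0.0624 -0.0018] cost 1.47
4 0.04 [ 0.5742  0.0747 -0.0019] cost 1.81
4 0.046 [ 0.5729  0.0822 -0.002 ] cost 2.03
4 0.05 [ 0.572   0.0871 -0.002 ] cost 2.2
4 0.086 [ 0.5639  0.1316 -0.0026] cost 4.16
free [ 0.5916 -0.0215 -0.001  -0.0378] 0.51 [[0.1, 0.2], [-0.5, 0.6], [0.4, -0.2], [0.0, -0.2], [-0.0, -0.4]]
5 0.03 [0.5686 0.0901 0.027 ] cost 2.25
5 0.04 [0.5664 0.1022 0.0271] cost 2.59
5 0.046 [0.5651 0.1094 0.0271] cost 2.83
5 0.05 [0.5643 0.1142 0.0272] cost 2.99
5 0.086 [0.5565 0.1576 0.0275] cost 5.0
free [ 0.5829  0.0096  0.0263 -0.0367] 1.28 [[-0.2, 0.0], [-0.3, 0.3], [0.2, 0.3], [1.1, -0.6], [-0.7, -0.0]]
TCP foot now [0.56739414 0.10088442]
```

The picture shows the block's bottom edge, about (247,335) to (372,367), sitting at wall-top level. It is shifted right of the pocket's inner edges, which run from about 236 to 365. I'll lift slightly, shift +y by 3 mm and lower again.

```bash
python3 -m crank '[{"x":0,"y":0,"z":-0.006,"turn":0},{"x":0,"y":0.0015,"z":-0.006,"turn":0},{"x":0,"y":0.003,"z":-0.006,"turn":0},{"x":0,"y":0.003,"z":-0.006,"turn":0}]'
python3 -m crank '[{"x":0,"y":0,"z":0.003,"turn":0},{"x":0,"y":0,"z":0.006,"turn":0},{"x":0,"y":0,"z":0.009,"turn":0},{"x":0,"y":0,"z":0.009,"turn":0}]'
```

```text
time_s: 10.02
tool_pos: [0.5553, 0.0411, 0.0736]
tool_rot: [-180.0, -0.0, 76.2]
force: [-0.6, 0.5, -2.6]
grip_width: 0.0255
grasp_force: 30.0
time_s: 10.52
tool_pos: [0.556, 0.0405, 0.0694]
tool_rot: [-179.9, -0.1, 76.1]
force: [-12.3, 0.1, 29.1]
grip_width: 0.0255
grasp_force: 30.0
```

```bash
python3 -m crank '[{"x":0,"y":0,"z":-0.009,"turn":0},{"x":0,"y":-0.0025,"z":-0.009,"turn":0},{"x":0,"y":-0.005,"z":-0.009,"turn":0},{"x":0,"y":-0.005,"z":-0.009,"turn":0}]'
python3 -m crank '[{"x":0,"y":0,"z":0.003,"turn":0},{"x":0,"y":0,"z":0.006,"turn":0},{"x":0,"y":0,"z":0.008,"turn":0},{"x":0,"y":0,"z":0.008,"turn":0}]'
```

```text
time_s: 11.02
tool_pos: [0.5517, 0.0414, 0.0741]
tool_rot: [179.8, -0.0, 76.1]
force: [5.7, -0.7, -3.8]
grip_width: 0.0256
grasp_force: 30.0
time_s: 11.52
tool_pos: [0.5521, 0.0415, 0.0695]
tool_rot: [179.9, -0.1, 76.1]
force: [-3.5, -1.5, 22.1]
grip_width: 0.0256
grasp_force: 30.1
```

```bash
python3 -m crank '[{"x":0,"y":0,"z":-0.006,"turn":0},{"x":0.002,"y":0.001,"z":-0.018,"turn":0},{"x":0.004,"y":0.001,"z":-0.03,"turn":0},{"x":0.004,"y":0.001,"z":-0.044,"turn":0},{"x":0.004,"y":0.001,"z":-0.044,"turn":0},{"x":0.004,"y":0.001,"z":-0.044,"turn":0}]'
python3 - <<'E'
from h import *
to((.5538,.0456,.1102,76.16))
ims=np.mean([imaging.read_camera('side').astype(float) for _ in range(4)],0).astype(np.uint8)
c=cv2.resize(ims[165:240,205:280],None,fx=8,fy=8,interpolation=cv2.INTER_CUBIC)
c=cv2.convertScaleAbs(c,alpha=1.3)
cv2.imwrite('pics/s6.png',c[:,:,::-1])
E
```

```text
time_s: 12.28
tool_pos: [0.552, 0.0455, 0.1098]
tool_rot: [-180.0, 0.0, 76.2]
force: [0.1, -0.4, -3.3]
grip_width: 0.0254
grasp_force: 29.9
t 12.275 pos [0.552  0.0455 0.1098] rot [-179.96    0.     76.18] F [ 0.1 -0.4 -3.3] w 0.0254 g 29.9
(0.5538, 0.0456, 0.1102, 76.16) -> [ 0.0005  0.0017 -0.0004] turn 0.0004
```

View pics/s6.png

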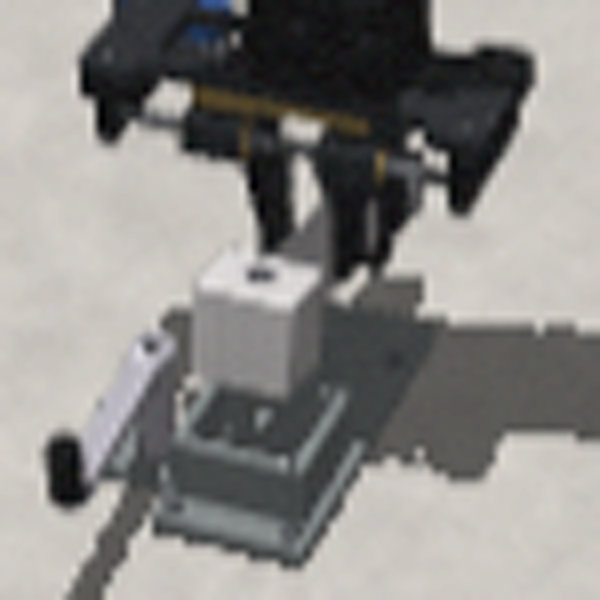

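```bash
cat > pf.py <<'E'
from fit import *
P2=np.array([(-20,24,48),(-20,-24,48),(-20,24,0),(-20,-24,0),(20,24,48),(20,-24,48)])/1000
def pf(U,t,yaw):
  y=np.radians(yaw)
  def w(q,P): return R.from_euler('yz',[q[2],y]).apply(P-np.array([.062,0,.024]))+t+R.from_euler('z',y).apply([q[0],q[3],0])+[0,0,q[1]]
  for pr in (.02,.3):
   for zz in (.002,.03):
    f2=lambda q:np.r_[(np.array([proj('side',p) for p in w(q,P2)])-U).ravel()/.5,q[0]/.003,q[2]/pr,q[1]/zz,q[3]/.002]
    k=least_squares(f2,[0,0,0.,0]);print('slip,dz,pitch,lat',k.x.round(4),'cost',round(k.cost,1),'foot',w(k.x,np.zeros(3)).round(4),'collar bottom',w(k.x,np.array([.122,0,0])).round(4))
conv=lambda L,s,o:(np.array(L)+.5)/s-.5+np.array(o)
E
python3 - <<'E'
from pf import *
print('s4');pf(conv([(242,198),(362,220),(245,290),(357,322),(283,143),(395,170)],10,(205,185)),np.array([.5538,.0456,.1102]),-103.84)
print('s6');pf(conv([(198,297),(295,312),(203,385),(293,398),(218,255),(325,272)],8,(205,165)),np.array([.5525,.0455,.1098]),-103.82)
E
```

```text
s4
slip,dz,pitch,lat [-0.0089 -0.0079 -0.0392 -0.0042] cost 37.0 foot [0.5664 0.1145 0.0759] collar bottom [ 0.5373 -0.0039  0.0807]
slip,dz,pitch,lat [ 0.0016 -0.0223  0.0095  0.0004] cost 15.2 foot [0.5687 0.1044 0.0645] collar bottom [ 0.5395 -0.014   0.0634]
slip,dz,pitch,lat [-0.0051 -0.0051 -0.1353 -0.0027] cost 30.5 foot [0.5663 0.1077 0.073 ] collar bottom [ 0.5374 -0.0097  0.0895]
slip,dz,pitch,lat [ 0.0014 -0.0266  0.0678  0.0005] cost 14.4 foot [0.5692 0.1058 0.0639] collar bottom [ 0.54   -0.0124  0.0556]
s6
slip,dz,pitch,lat [-0.0035 -0.004  -0.0124 -0.0028] cost 19.0 foot [0.5654 0.1095 0.0811] collar bottom [ 0.5362 -0.009   0.0826]
slip,dz,pitch,lat [ 0.0017 -0.011   0.0117 -0.0005] cost 13.6 foot [0.5664 0.1044 0.0755] collar bottom [ 0.5373 -0.014   0.0741]
slip,dz,pitch,lat [-0.0022 -0.003  -0.0417 -0.0023] cost 18.4 foot [0.5653 0.1074 0.0802] collar bottom [ 0.5362 -0.011   0.0853]
slip,dz,pitch,lat [ 0.0015 -0.0157  0.0742 -0.0004] cost 12.5 foot [0.567  0.1059 0.0748] collar bottom [ 0.5379 -0.0122  0.0657]
```

Run:
```python
from h import *
to((.465,-.255,.13,85.1))
for p in (0,.1,.2,.3):
  y=np.radians(-103.84)
  print(p,[(proj('side',R.from_euler('yz',[p,y]).apply(np.array(a)/1000-[.062,0,.024])+[.5538,.0456,.11])).round(1).tolist() for a in [(174,-15,7),(174,-15,41),(114,-17,0),(-20,24,48)]])
im=imaging.read_camera('side');g=im.mean(2).astype(int)
for v in range(184,208,1):print(v,' '.join('%3d'%x for x in g[v,236:262]))
```

```text
t 12.475 pos [0.5521 0.0453 0.1096] rot [-1.7995e+02  2.0000e-02  7.6160e+01] F [ 0.7 -0.  -3.9] w 0.0259 g 29.9
(0.465, -0.255, 0.13, 85.1) -> [-0.3124 -0.0127 -0.0203] turn -0.156
0 [[257.3, 181.2], [257.3, 173.9], [252.4, 191.5], [227.6, 199.7]]
0.1 [[257.2, 183.9], [257.4, 176.2], [252.2, 192.9], [227.8, 197.4]]
0.2 [[256.9, 186.6], [257.4, 178.6], [251.9, 194.4], [228.1, 195.0]]
0.3 [[256.5, 189.4], [257.3, 181.2], [251.6, 195.9], [228.5, 192.6]]
184  17  18  17  26  30  53 100  63  24  35  26  35  31  35  30  38  58  42  41  31  41  51 144 130 121  16
185  14  16  16  18  25  80 142 126  46  26  27  26  26  19  25  16  68  62  69  69  71  59 117 128 136  11
186  15  13  20  21  32  89 151 154  55  27  25  22  17  30  26  34  58  51  59  69  72  65  52  69  85  20
187  22  17  24  18  23  89 153 152 101  28  29  18  24  19  21  25  36  23  26  33  73  49  55  45  40  20
188  17  21  24  23  31  90 154 153 138  42  14  13  20  22  17  18  29  18  16  27  73  61 123 122  98  20
189  67  12  19  20  24  89 155 156 152  65  30  18  21  26  20  23  22  21  16  32  60  75 152 153 140 
[... 1247 characters left out ...]
 117  75  75  71  70  74  70  71  75 154 156 156 158
202 139 143 158 170 172 164 117  77  72  64  88 118 127  66  70  70  69  69  68  68  69  77 159 157 158 160
203 107 113 132 139 141 132  77  76  73  55  52  64  75  58  64  64  58  60  64  69  75 131 158 155 159 159
204 107 105 108 106 110  94  76  77  74  53  50  53  51  48  51  51  52  58  51  63  66 115 116 121 123 161
205 105 108 110 108 108  86  78  73  69  57  50  51  53  47  49  50  50  53  53  52  53  54  55  65  72 122
206 106 107 109 108 109  84  76  76  71  58  52  52  48  51  50  50  49  52  50  52  53  52  49  58  72  71
207 109 106 106 108 107  86  76  73  69  50  52  51  49  51  51  54  50  51  54  53  51  51  52  57  66  70
```

```bash
python3 -m crank '[{"x":-0.005,"y":0,"z":-0.02,"turn":0},{"x":-0.03,"y":-0.001,"z":-0.02,"turn":-0.01},{"x":-0.07,"y":-0.003,"z":-0.02,"turn":-0.03},{"x":-0.115,"y":-0.005,"z":-0.02,"turn":-0.055},{"x":-0.16,"y":-0.007,"z":-0.02,"turn":-0.08},{"x":-0.205,"y":-0.008,"z":-0.02,"turn":-0.1},{"x":-0.25,"y":-0.01,"z":-0.02,"turn":-0.125},{"x":-0.29,"y":-0.012,"z":-0.02,"turn":-0.145},{"x":-0.3124,"y":-0.0127,"z":-0.02,"turn":-0.156},{"x":-0.3124,"y":-0.0127,"z":0.015,"turn":-0.156},{"x":-0.3124,"y":-0.0127,"z":0.04,"turn":-0.156},{"x":-0.3124,"y":-0.0127,"z":0.04,"turn":-0.156}]'
python3 -m crank '[{"x":0,"y":0,"z":0.006,"turn":0},{"x":0,"y":0,"z":0.012,"turn":0},{"x":0,"y":0,"z":0.017,"turn":0},{"x":0,"y":0,"z":0.021,"turn":0},{"x":0,"y":0,"z":0.021,"turn":0}]'
```

```text
time_s: 14.02
tool_pos: [0.4642, -0.2548, 0.0696]
tool_rot: [-179.8, -0.0, 85.1]
force: [0.4, 0.4, -1.9]
grip_width: 0.0258
grasp_force: 29.9
time_s: 14.65
tool_pos: [0.4662, -0.2546, 0.0492]
tool_rot: [179.9, -0.0, 85.2]
force: [1.1, 1.1, 0.4]
grip_width: 0.0251
grasp_force: 30.0
```

```bash
python3 -m crank '[{"x":0,"y":0,"z":0.003,"turn":0},{"x":0,"y":0,"z":0.006,"turn":0},{"x":0,"y":0,"z":0.006,"turn":0}]'
python3 -m crank '[{"x":0,"y":0,"z":0,"turn":0},{"x":0,"y":0,"z":0,"turn":0},{"x":0,"y":0,"z":0,"turn":0},{"x":0,"y":0,"z":0.01,"turn":0},{"x":0,"y":0,"z":0.018,"turn":0},{"x":0,"y":0,"z":0.018,"turn":0}]' 0.05
python3 -m crank '[{"x":0,"y":0,"z":0,"turn":0},{"x":0,"y":0,"z":0,"turn":0},{"x":0,"y":0,"z":0,"turn":0},{"x":0,"y":0,"z":0,"turn":0},{"x":0,"y":0,"z":0,"turn":0},{"x":0,"y":0,"z":0,"turn":0}]' 0 55
python3 - <<'E'
from h import *
im=np.mean([imaging.read_camera('side').astype(float) for _ in range(4)],0).astype(np.uint8);cv2.imwrite('pics/raw7.png',im[:,:,::-1])
g=im.mean(2).astype(int)
for v in range(168,188,1):print(v,' '.join('%3d'%x for x in g[v,258:284]))
E
```

```text
time_s: 15.02
tool_pos: [0.4659, -0.2548, 0.0442]
tool_rot: [180.0, -0.1, 85.1]
force: [-2.9, 4.7, 12.7]
grip_width: 0.0257
grasp_force: 30.0
time_s: 15.78
tool_pos: [0.4646, -0.2546, 0.0239]
tool_rot: [-179.9, -0.0, 85.1]
force: [-0.5, -0.4, -1.0]
grip_width: 0.0496
grasp_force: 0.0
time_s: 16.52
tool_pos: [0.4657, -0.255, 0.0253]
tool_rot: [180.0, -0.0, 85.1]
force: [0.4, -0.1, 1.6]
grip_width: 0.0258
grasp_force: 55.0
168  70  68  67  68  70 112  68  68  68  65  16  21  58  72  73  75  75  72  39  18  21  68  67  66  70 115
169  70  67  66  67  68  67  66  69  69  83  51  29  66  74  73  73  72  72  28  19  30  66  68  68  67  68
170  69 119  67  66  65  65  67  70 113 140 137 133 139 146 121 121 121  99  47  19  30  68  69  68  68  67
171  71 146 120  67  66  67  66  71 156 168 168 152 143 140 144 158 157 148 132  42  28  68  69  67  67  67
172 121 147 144 118  66  67  67  80 169 168 166 128  94  85 114 167 165 167 166  46  45  70  67  66  66  67
173 110 111 145 146 119  67  68 119 169 168 168 148 110 113 139 166 166 166 144  39  54  67  68  66  68  67
174  68  68 111 111 111  67
[... 784 characters left out ...]
  84  85  85  84  86  75 147 146 120  66  67  67  68
182 152 153 151 149 148 149 122  85  85  84  83  84  83  83  83  84  84  85  74 148 147 147 123 124 123  67
183 155 153 151 151 150 149 137  81  81  83  85  87  83  84  83  86  83  88 110 148 149 149 148 150 150 121
184 154 154 151 150 151 151 150 127 127 126 125 126 109 109 113 100  78  83 141 148 149 149 148 148 149 150
185 153 152 150 151 151 152 154 152 150 149 147 145 136 137 140 134 125 128 150 149 149 149 149 150 150 150
186 152 150 148 149 152 153 153 151 149 149 148 147 146 147 149 149 147 149 148 149 150 150 150 150 149 148
187 148 149 149 152 153 151 152 151 151 148 147 147 147 146 147 149 147 147 148 149 150 151 151 151 150 149
```

Run:
```python
from pf import *
U=np.array([(264.2,175.2),(275.5,176.2),(264.3,183.8),(275.5,184.9),(265.6,169.8),(277.0,170.5)])
for z in (0,.001,):
  f=lambda q:(np.array([proj('side',p) for p in R.from_euler('z',q[2]).apply(P2)+[q[0],q[1],z]])-U).ravel()
  k=least_squares(f,[.47,-.19,-1.65]);print(k.x.round(4),np.degrees(k.x[2]),f(k.x).reshape(-1,2).round(2).tolist())
y=np.radians(-94.9);print('from tcp',np.array([.4655,-.2548])-.062*np.array([np.cos(y),np.sin(y)]))
im=cv2.imread('pics/raw7.png');g=im.mean(2).astype(int)
for v in range(208,246):print(v,' '.join('%3d'%x for x in g[v,218:262]))
```

```text
[ 0.4711 -0.1905 -1.6301] -93.39629990533018 [[0.02, -0.36], [0.17, -0.35], [-0.1, 0.44], [-0.04, 0.36], [0.06, -0.18], [-0.11, 0.08]]
[ 0.471  -0.189  -1.6301] -93.40002713740817 [[0.01, -0.36], [0.17, -0.36], [-0.11, 0.44], [-0.04, 0.37], [0.05, -0.19], [-0.1, 0.07]]
from tcp [ 0.47079585 -0.19302659]
208 149 148 148 144 153  61  83 133 131 152 151 152 151 152 150 149 149 152 150 125 108  99  98 107 105 106 105 107 108 108 107 106 105 106 107 107 102 108 107  96  62 126 152 153
209 149 147 137 144 167 129 127 125  93 152 151 149 150 147 148 149 148 150 137 109 105 106 106 106 106 107 105 105 105 106 106 106 107 106 107  97  85  95 106  73 104 151 154 154
210 149 146 133 142 147 151 128  87  77 151 151 150 148 147 129 133 135 138 115 105 106 107 105 106 107 106 104 105 106 106 106 106 106 107 105  85  58  88  90  60 139 152 154 152
211 150 141 137 139 142 141  89  63  98 151 153 152 147 128 108 107 115 123  99 106 108 105 105 105 107 105 106 106 106 107 106 106 105 108 107 100  90  95  65 127 150 151 152 152
212 151 139 138 141 146 119  61  65  94 150 152 149 131 110  95  73  78  92
[... 5344 characters left out ...]
 150 149 150 152 151 153 154 153 151 151 150 147 147 149 153 154 155 153 152 151 149 147 147 147 146 146 146 148 149 149 150 150 150 149 149 151 151 149 149 146
243 153 153 152 152 150 150 152 154 155 154 152 150 146 148 149 148 147 148 152 153 152 151 149 151 148 147 146 146 147 144 144 146 148 148 149 150 149 149 147 149 151 149 149 149
244 151 154 152 153 152 152 154 155 153 150 148 148 147 147 151 149 147 149 150 151 148 148 150 148 147 147 145 145 147 146 144 146 146 148 149 153 149 147 146 148 149 149 150 150
245 152 154 157 155 153 152 153 154 151 147 148 149 149 152 153 153 151 150 150 150 148 149 149 147 148 146 147 148 147 145 146 147 146 144 146 150 149 149 147 146 147 148 148 148
```

Run:
```python
from pf import *
L=[(-29,-33,34,242.7,224.0),(29,-33,34,248.5,214.2),(-29,33,34,226.4,220.2),(132,38,0,241.9,201.0),(132,-38,0,259.3,205.6),(22,-15.5,20,243.3,218.5),(0,38,-12,223.6,231.6),(0,-38,-12,242.6,235.6)]
P=np.array([l[:3] for l in L])/1000;U=np.array([l[3:] for l in L])
def f(q):
    p=P.copy();p[-2:,0]=q[3];w=R.from_euler('z',q[2]).apply(p)+[q[0],q[1],.012]
    r=np.array([proj('side',x) for x in w])-U; r[5,1]=0; return r.ravel()
r=least_squares(f,[.568,.104,-1.81,-.038],loss='soft_l1',f_scale=.3);print('pocket',r.x.round(4),np.degrees(r.x[2]));print(f(r.x).reshape(-1,2).round(1).tolist())
g=cv2.imread('pics/raw7.png').mean(2).astype(int)
for v in range(198,209):print(v,' '.join('%3d'%x for x in g[v,238:263]))
```

```text
pocket [ 0.5685  0.1058 -1.8185 -0.042 ] -104.19409353461226
[[-0.1, 0.1], [0.1, 0.0], [-0.8, -0.3], [-0.4, 0.2], [0.3, -0.3], [0.2, 0.0], [-0.0, -0.2], [0.3, 0.7]]
198 149 149 150 148 148 149 149 148 150 150 151 151 151 154 156 153 150 149 150 150 151 151 152 153 155
199 153 150 149 147 147 148 149 151 151 150 150 150 150 155 156 152 152 152 152 148 149 150 149 152 155
200 151 150 151 149 149 150 151 151 151 150 152 151 152 155 154 154 153 152 150 149 151 151 152 153 153
201 151 150 152 140 135 131 145 135 151 150 151 153 153 156 154 153 152 151 151 152 150 152 152 154 155
202 155 155 153 118 113 110 121 113 132 135 137 140 153 154 153 153 151 149 150 151 153 153 151 154 154
203 157 155 131 106 106 105 105 105 110 112 113 117 135 134 131 145 135 152 152 154 155 156 155 156 155
204 155 143 112 105 106 105 104 105 106 106 104 106 111 110 107 121 113 135 135 147 140 158 156 158 154
205 152 110  98 104 105 106 105 107 105 105 106 104 104 108 108 107 107 112 113 125 118 137 155 153 152
206 128  76  75  95 106 105 107 107 107 106 107 105 107 107 108 106 106 106 108 107 102 109 150 151 149
207 109  79  79  99 106 106 105 107 107 107 108 106 107 106 107 106 107 107 107 104  81  85 151 150 150
208 108  99  98 107 105 106 105 107 108 108 107 106 105 106 107 107 102 108 107  96  62 126 152 153 152
```

```bash
python3 -m crank '[{"x":0,"y":0,"z":-0.02,"turn":0},{"x":0,"y":0,"z":-0.06,"turn":0},{"x":0,"y":0,"z":-0.09,"turn":0},{"x":0,"y":0,"z":-0.09,"turn":0}]'
python3 -c "
from h import *
to((.553,.0432,.115,75.9))"
```

```text
time_s: 17.23
tool_pos: [0.4669, -0.2557, 0.1176]
tool_rot: [179.7, 0.0, 85.1]
force: [-0.0, 0.5, -2.6]
grip_width: 0.0259
grasp_force: 55.0
t 17.225 pos [ 0.4669 -0.2557  0.1176] rot [1.7971e+02 2.0000e-02 8.5100e+01] F [-0.   0.5 -2.6] w 0.0259 g 55.0
(0.553, 0.0432, 0.115, 75.9) -> [0.3052 0.0603 0.0028] turn 0.1607
```

```bash
python3 -m crank '[{"x":0.02,"y":0.004,"z":0,"turn":0.01},{"x":0.06,"y":0.012,"z":0,"turn":0.03},{"x":0.1,"y":0.02,"z":0,"turn":0.05},{"x":0.145,"y":0.03,"z":0,"turn":0.075},{"x":0.19,"y":0.039,"z":0,"turn":0.1},{"x":0.23,"y":0.047,"z":0,"turn":0.12},{"x":0.27,"y":0.055,"z":0,"turn":0.14},{"x":0.295,"y":0.06,"z":0,"turn":0.155},{"x":0.3046,"y":0.0617,"z":0,"turn":0.1607},{"x":0.3046,"y":0.0617,"z":0.012,"turn":0.1607},{"x":0.3046,"y":0.0617,"z":0.022,"turn":0.1607},{"x":0.3046,"y":0.0617,"z":0.022,"turn":0.1607}]'
python3 - <<'E'
from h import *
for _ in range(5):
    to(); imaging.read_camera('side')
im=np.mean([imaging.read_camera('side').astype(float) for _ in range(4)],0);cv2.imwrite('pics/raw8.png',im[:,:,::-1])
g=im.mean(2).astype(int)
for v in range(194,226):print(v,' '.join('%3d'%x for x in g[v,225:252]))
E
```

```text
time_s: 18.73
tool_pos: [0.5515, 0.0416, 0.0916]
tool_rot: [-179.9, 0.1, 75.8]
force: [0.1, -0.9, -3.5]
grip_width: 0.0256
grasp_force: 55.0
t 18.725 pos [0.5515 0.0416 0.0916] rot [-1.7986e+02  1.0000e-01  7.5780e+01] F [ 0.1 -0.9 -3.5] w 0.0256 g 55.0
t 18.775 pos [0.5522 0.042  0.0923] rot [-1.7993e+02  5.0000e-02  7.5790e+01] F [ 0.3 -0.3 -3.4] w 0.0258 g 55.0
t 18.825 pos [0.5527 0.0423 0.0929] rot [-1.7998e+02  2.0000e-02  7.5810e+01] F [ 0.1  0.4 -3. ] w 0.0257 g 55.0
t 18.875 pos [0.553  0.0426 0.0932] rot [ 1.7998e+02 -1.0000e-02  7.5830e+01] F [-0.  -0.4 -3.2] w 0.0254 g 55.0
t 18.925 pos [0.5531 0.0428 0.0934] rot [ 1.7997e+02 -2.0000e-02  7.5850e+01] F [-0.1  0.6 -3.1] w 0.0255 g 55.0
194 148 148 151 151 154 152 152 152 153 154 152 127  17  20  22  61  76  76  76  75  75  22  21  14  18  41  92
195 151 150 151 152 154 156 155 153 151 154 154 155  17  20  49  76  76  76  76  76  76  28  19  18  23  76 138
196 153 151 152 152 155 155 154 154 154 156 157 155  38  29  69  77  77  75  76  76  75  32  18  15  24  86 151
197 154 153 153 154 154 155 154 146 154 157 141 153  76  7
[... 2607 characters left out ...]
48  48  50  93  73  51
221  67  55  57  64  74  79  88  89  92  92  93  83  77  59  48  50  52  87 113  75  47  47  49  71 108  68  60
222  55  54  54  55  54  56  59  63  75  80  87  85  91  91  94 114  65 108  97  51  47  45  50 100  91  55  71
223  93  55  55  56  57  55  55  54  56  56  58  62  74  80  87 106  66  98  67  44  48  47  83 103  68 128 130
224 103  63  56  57  57  55  56  56  56  56  55  54  55  54  57  62  59  71  49  47  48  49 102  82  65 152 152
225  77  67  56  56  54  56  56  54  53  56  52  55  54  54  55  55  52  56  48  48  50  80 101  63 129 153 156[ WARN:0@3.636] global loadsave.cpp:1063 imwrite_ Unsupported depth image for selected encoder is fallbacked to CV_8U.
```

Run:
```python
from pf import *
U=np.array([(228.5,203.9),(240.5,206.4),(228.6,213.6),(240.5,216.1),(232.4,197.9),(244.3,199.6)])
pf(U,np.array([.5531,.0429,.0937]),-104.15)
f=lambda q:(np.array([proj('side',p) for p in R.from_euler('z',q[2]).apply(P2)+[q[0],q[1],.0684]])-U).ravel()
k=least_squares(f,[.57,.1,-1.8]);print(k.x.round(4),np.degrees(k.x[2]),f(k.x).reshape(-1,2).round(2).tolist())
```

```text
slip,dz,pitch,lat [-0.0013 -0.0011 -0.0087  0.0003] cost 6.2 foot [0.5688 0.104  0.0681] collar bottom [ 0.539  -0.0143  0.0691]
slip,dz,pitch,lat [ 0.0002 -0.0031 -0.002   0.0009] cost 5.7 foot [0.5691 0.1026 0.0665] collar bottom [ 0.5393 -0.0157  0.0667]
slip,dz,pitch,lat [-0.0004 -0.0005 -0.0289  0.0006] cost 5.9 foot [0.5688 0.1026 0.0674] collar bottom [ 0.539  -0.0157  0.071 ]
slip,dz,pitch,lat [ 0.0002 -0.0024 -0.0117  0.0009] cost 5.7 foot [0.569  0.1023 0.0666] collar bottom [ 0.5392 -0.016   0.068 ]
[ 0.569   0.1048 -1.7987] -103.05695567751636 [[-0.68, -0.37], [0.1, -0.11], [-0.07, 0.49], [0.55, 0.79], [-0.27, -0.92], [0.38, 0.01]]
```

```bash
python3 -m crank '[{"x":0.0005,"y":-0.0003,"z":0.006,"turn":0},{"x":0.0005,"y":-0.0003,"z":0.012,"turn":0},{"x":0.0005,"y":-0.0003,"z":0.018,"turn":0},{"x":0.0005,"y":-0.0003,"z":0.022,"turn":0},{"x":0.0005,"y":-0.0003,"z":0.025,"turn":0},{"x":0.0005,"y":-0.0003,"z":0.028,"turn":0},{"x":0.0005,"y":-0.0003,"z":0.028,"turn":0},{"x":0.0005,"y":-0.0003,"z":0.028,"turn":0}]'
```

```text
time_s: 20.18
tool_pos: [0.5528, 0.0439, 0.0652]
tool_rot: [180.0, -0.0, 75.9]
force: [0.3, 0.8, -3.4]
grip_width: 0.0254
grasp_force: 55.0
```

```bash
python3 -m crank '[{"x":0,"y":0,"z":0.006,"turn":0},{"x":0,"y":0,"z":0.012,"turn":0},{"x":0,"y":0,"z":0.018,"turn":0},{"x":0,"y":0,"z":0.023,"turn":0},{"x":0,"y":0,"z":0.026,"turn":0},{"x":0,"y":0,"z":0.027,"turn":0},{"x":0,"y":0,"z":0.027,"turn":0}]'
```

```text
time_s: 21.05
tool_pos: [0.5528, 0.0439, 0.038]
tool_rot: [180.0, -0.0, 75.9]
force: [0.9, -0.1, -3.1]
grip_width: 0.0253
grasp_force: 55.0
```

```bash
python3 -m crank '[{"x":0,"y":0,"z":0.001,"turn":0},{"x":0,"y":0,"z":0.001,"turn":0},{"x":0,"y":0,"z":0.001,"turn":0},{"x":0,"y":0,"z":0.001,"turn":0},{"x":0,"y":0,"z":0.001,"turn":0},{"x":0,"y":0,"z":-0.03,"turn":0},{"x":0,"y":0,"z":-0.07,"turn":0},{"x":0,"y":0,"z":-0.1,"turn":0},{"x":0,"y":0,"z":-0.12,"turn":0},{"x":0,"y":0,"z":-0.12,"turn":0}]' 0.048
python3 - <<'E'
from h import *
for z in (.1,.2,.3,.4,.5):
    print(z,[onz('side',u,v,z).round(3)[:2].tolist() for u,v in [(165,235),(190,162),(213,105)]])
to((.6389,.1931,.16,78.7))
im=np.mean([imaging.read_camera('side').astype(float) for _ in range(4)],0).astype(np.uint8);cv2.imwrite('pics/raw9.png',im[:,:,::-1])
g=im.mean(2).astype(int)
for v in range(204,228):print(v,' '.join('%3d'%x for x in g[v,209:252]))
E
```

```text
time_s: 22.3
tool_pos: [0.5539, 0.044, 0.1596]
tool_rot: [179.8, -0.1, 75.9]
force: [0.1, 0.6, -0.6]
grip_width: 0.0478
grasp_force: 0.0
0.1 [[0.778, 0.283], [0.805, -0.161], [0.823, -0.731]]
0.2 [[0.731, 0.387], [0.755, -0.007], [0.771, -0.512]]
0.3 [[0.685, 0.49], [0.705, 0.148], [0.719, -0.292]]
0.4 [[0.638, 0.594], [0.656, 0.302], [0.667, -0.072]]
0.5 [[0.591, 0.698], [0.606, 0.457], [0.616, 0.148]]
t 22.3 pos [0.5539 0.044  0.1596] rot [ 1.7983e+02 -1.2000e-01  7.5910e+01] F [ 0.1  0.6 -0.6] w 0.0478 g 0.0
(0.6389, 0.1931, 0.16, 78.7) -> [1.653e-01 4.620e-02 1.000e-04] turn -0.0488
204 154 151 152 151 152 151 151 148 150 149 150 152 150 152 151 112  67  69  68  68  70  70  74 154 154 134  71  70  70  71  67  50  53  68  76  77  76  76  76  75  71  69  60
205 151 151 151 150 149 150 150 148 150 149 151 149 150 149 150  67  67  70  69  69  69  68  72 115 115  93  70  69  70  69  54  45  62  74  75  76  76  75  77  72  70  68  43
206 147 147 148 149 148 150 150 150 150 151 151 150 150 148 131 112 107  78  69  71  70  69  69  69  66  68  68  69  69  61  38  44  72  77  76  76  75  7
[... 3017 characters left out ...]
 155 145  37  15  19  21  80 122  78  58  60  64  53  52  52  53 102  60  55  54  56  54  54  55  57  54  54  53  55  53  56  61  57  70  46  47  45  49 101  81  65 151 152
225 152 151  43  17  18  17  56  81 113 126 127 104  52  54  53  51  75  69  54  56  55  54  56  54  55  55  55  54  55  55  54  54  52  54  47  48  49  81  97  61 127 151 153
226 151 153  40  18  17  18  28  77 143 151 151  94  62  63  65  55  76  78  55  54  53  56  54  57  55  54  55  57  55  55  53  56  53  52  47  49  69 100  74 107 150 150 152
227 151 154  78  22  12  17  50 132 155 155 151  68  66  66  67 102  84  76  75  91  81  71  63  54  55  52  55  55  55  54  54  54  53  54  47  49  98  89  61 141 150 149 149
```

Run:
```python
from h import *
print(env.get_obs()['qpos'].round(1))
h=np.array([.6189,.0931])
for a in (76,78.7,81,84):
    k=h+.102*np.array([np.cos(np.radians(a)),np.sin(np.radians(a))]);print(a,k.round(4),[proj('side',[*k,z]).round(1).tolist() for z in (.098,.072)])
to((.6389,.1931,.14,165.8),(.6389,.1931,.096,165.8))
g=cv2.imread('pics/raw9.png').mean(2).astype(int)
for v in range(224,234):print(v,' '.join('%3d'%x for x in g[v,206:222]))
```

```text
[-42.8  11.7  40.  104.4  -8.1  66.9 -14.3]
76 [0.6436 0.1921] [[211.0, 220.2], [211.5, 226.0]]
78.7 [0.6389 0.1931] [[212.2, 220.5], [212.8, 226.3]]
81 [0.6349 0.1938] [[213.4, 220.7], [213.9, 226.5]]
84 [0.6296 0.1945] [[214.9, 221.0], [215.4, 226.7]]
t 22.5 pos [0.5519 0.0438 0.1568] rot [-1.799e+02  6.000e-02  7.590e+01] F [-0.4 -0.5  0.1] w 0.0481 g 0.0
(0.6389, 0.1931, 0.14, 165.8) -> [0.166  0.0481 0.0165] turn -1.569
(0.6389, 0.1931, 0.096, 165.8) -> [0.166  0.0481 0.0605] turn -1.569
224 156 156 156 155 145  37  15  19  21  80 122  78  58  60  64  53
225 153 151 152 152 151  43  17  18  17  56  81 113 126 127 104  52
226 153 152 150 151 153  40  18  17  18  28  77 143 151 151  94  62
227 152 150 149 151 154  78  22  12  17  50 132 155 155 151  68  66
228 151 151 150 150 151 136 102  72  97 126 150 152 153 110  68  66
229 154 152 150 151 152 154 143 133 138 149 151 151 151  72  70  70
230 153 152 151 151 152 152 153 151 152 150 151 152 108  69  69  68
231 155 154 153 152 152 152 152 151 152 151 152 108  70  68  68  68
232 156 156 154 155 153 152 153 151 151 150 152  72  68  68  68 131
233 155 154 153 155 152 151 152 151 150 151 151  73  67  68  67 150
```

```bash
python3 -m crank '[{"x":0.02,"y":0.005,"z":0,"turn":-0.15},{"x":0.04,"y":0.01,"z":0,"turn":-0.32},{"x":0.06,"y":0.016,"z":0,"turn":-0.49},{"x":0.08,"y":0.022,"z":0,"turn":-0.66},{"x":0.1,"y":0.028,"z":0,"turn":-0.83},{"x":0.12,"y":0.034,"z":0,"turn":-1.0},{"x":0.14,"y":0.04,"z":0,"turn":-1.17},{"x":0.155,"y":0.044,"z":0,"turn":-1.34},{"x":0.165,"y":0.047,"z":0,"turn":-1.5},{"x":0.166,"y":0.047,"z":0,"turn":-1.569},{"x":0.166,"y":0.047,"z":0.01,"turn":-1.569},{"x":0.166,"y":0.047,"z":0.01,"turn":-1.569}]' 0.048
python3 - <<'E'
from h import *
to((.638,.1932,.096,165.8))
snap('side','s10.png',(175,150,275,250),6)
E
```

```text
time_s: 24.0
tool_pos: [0.6376, 0.1928, 0.1458]
tool_rot: [-179.9, -0.2, 165.7]
force: [0.3, 0.7, 0.1]
grip_width: 0.0479
grasp_force: 0.0
t 24.0 pos [0.6376 0.1928 0.1458] rot [-1.7988e+02 -1.7000e-01  1.6570e+02] F [0.3 0.7 0.1] w 0.0479 g 0.0
(0.638, 0.1932, 0.096, 165.8) -> [-0.0005  0.0006  0.0498] turn -0.0017
```

View pics/s10.png

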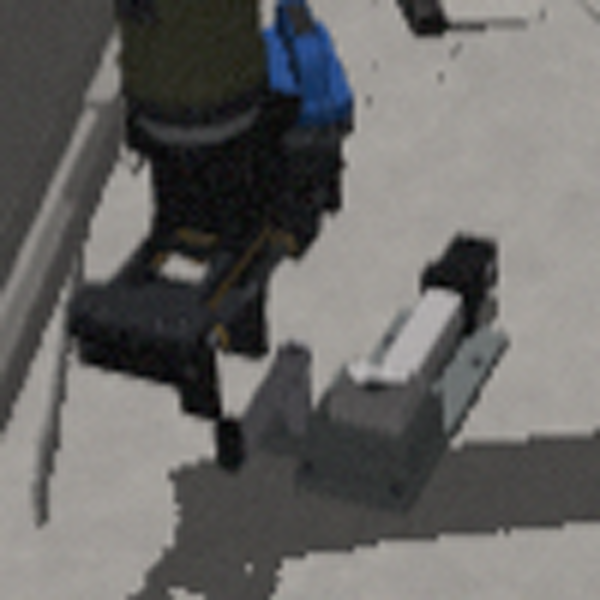

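The picture shows the block seated with its barrel in the slot and the collar on the plate at (460,270). The fingers sit either side of the knob at (230,440), so I'm lowering and gripping the knob lightly.

```bash
python3 -m crank '[{"x":0,"y":0,"z":0.015,"turn":0},{"x":0,"y":0,"z":0.03,"turn":0},{"x":0,"y":0,"z":0.042,"turn":0},{"x":0,"y":0,"z":0.049,"turn":0},{"x":0,"y":0,"z":0.049,"turn":0},{"x":0,"y":0,"z":0.049,"turn":0}]' 0.048
python3 -m crank '[{"x":0,"y":0,"z":0,"turn":0},{"x":0,"y":0,"z":0,"turn":0},{"x":0,"y":0,"z":0,"turn":0},{"x":0,"y":0,"z":0,"turn":0},{"x":0,"y":0,"z":0,"turn":0}]' 0 12
python3 - <<'E'
from h import *
to()
h=np.array([.6189,.0931]);M=R.from_euler('xyz',[180,0,165.8],degrees=True).as_matrix()
p=env.get_obs()['tool_pos'][:2];d=p-h;print('r',np.hypot(*d),np.degrees(np.arctan2(d[1],d[0])))
k0=h+.102*np.array([np.cos(np.radians(79.3)),np.sin(np.radians(79.3))])
for a in list(range(88,169,8))+[167]:
    k=h+.102*np.array([np.cos(np.radians(a)),np.sin(np.radians(a))]);print(a,(M.T@np.r_[k-k0,0]).round(4))
E
```

```text
time_s: 24.8
tool_pos: [0.6391, 0.1935, 0.0996]
tool_rot: [180.0, 0.0, 165.8]
force: [0.1, -0.2, 0.1]
grip_width: 0.0483
grasp_force: 0.0
time_s: 25.42
tool_pos: [0.6387, 0.1926, 0.0991]
tool_rot: [-179.9, -0.0, 165.8]
force: [0.3, -1.1, 1.3]
grip_width: 0.0158
grasp_force: 12.0
t 25.425 pos [0.6387 0.1926 0.0991] rot [-1.7995e+02 -1.0000e-02  1.6576e+02] F [ 0.3 -1.1  1.3] w 0.0158 g 12.0
r 0.10143470890563479 78.77168201383424
88 [ 0.0153 -0.0021 -0.    ]
96 [ 0.029  -0.0061 -0.    ]
104 [ 0.042  -0.0119 -0.    ]
112 [ 0.054  -0.0195 -0.    ]
120 [ 0.0649 -0.0287 -0.    ]
128 [ 0.0744 -0.0393 -0.    ]
136 [ 0.0823 -0.0511 -0.    ]
144 [ 0.0885 -0.0639 -0.    ]
152 [ 0.0928 -0.0775 -0.    ]
160 [ 0.0953 -0.0915 -0.    ]
168 [ 0.0957 -0.1057 -0.    ]
167 [ 0.0958 -0.1039 -0.    ]
```

```bash
python3 -m crank '[{"x":0.0075,"y":-0.001,"z":0,"turn":0},{"x":0.0153,"y":-0.0021,"z":0,"turn":0},{"x":0.022,"y":-0.0039,"z":0,"turn":0},{"x":0.029,"y":-0.0061,"z":0,"turn":0},{"x":0.036,"y":-0.0088,"z":0,"turn":0},{"x":0.042,"y":-0.0119,"z":0,"turn":0},{"x":0.0482,"y":-0.0155,"z":0,"turn":0},{"x":0.054,"y":-0.0195,"z":0,"turn":0},{"x":0.0596,"y":-0.024,"z":0,"turn":0},{"x":0.0649,"y":-0.0287,"z":0,"turn":0},{"x":0.0649,"y":-0.0287,"z":0,"turn":0}]'
python3 - <<'E'
from h import *
to();p=env.get_obs()['tool_pos'][:2];d=p-np.array([.6189,.0931]);print('r',np.hypot(*d),np.degrees(np.arctan2(d[1],d[0])))
E
```

```text
time_s: 26.8
tool_pos: [0.5669, 0.1834, 0.0991]
tool_rot: [179.9, -0.2, 165.9]
force: [-1.1, 4.7, 0.4]
grip_width: 0.0159
grasp_force: 12.0
t 26.8 pos [0.5669 0.1834 0.0991] rot [ 1.7990e+02 -1.7000e-01  1.6588e+02] F [-1.1  4.7  0.4] w 0.0159 g 12.0
r 0.1042103146729629 119.96049063159704
```

```bash
python3 -m crank '[{"x":0.005,"y":-0.0055,"z":0,"turn":0},{"x":0.0095,"y":-0.0116,"z":0,"turn":0},{"x":0.0137,"y":-0.017,"z":0,"turn":0},{"x":0.0174,"y":-0.0234,"z":0,"turn":0},{"x":0.0207,"y":-0.0295,"z":0,"turn":0},{"x":0.0236,"y":-0.0362,"z":0,"turn":0},{"x":0.026,"y":-0.0428,"z":0,"turn":0},{"x":0.0279,"y":-0.0498,"z":0,"turn":0},{"x":0.0294,"y":-0.0568,"z":0,"turn":0},{"x":0.0304,"y":-0.0638,"z":0,"turn":0},{"x":0.0308,"y":-0.073,"z":0,"turn":0},{"x":0.0308,"y":-0.078,"z":0,"turn":0}]'
python3 -m crank '[{"x":0,"y":-0.002,"z":0,"turn":0},{"x":0,"y":-0.002,"z":0,"turn":0}]'
python3 - <<'E'
from h import *
to();p=env.get_obs()['tool_pos'][:2];d=p-np.array([.6189,.0931]);print('r',np.hypot(*d),np.degrees(np.arctan2(d[1],d[0])))
E
```

```text
time_s: 28.3
tool_pos: [0.5196, 0.1172, 0.0991]
tool_rot: [179.6, -0.0, 165.8]
force: [0.5, 16.6, -4.8]
grip_width: 0.0156
grasp_force: 12.0
time_s: 28.55
tool_pos: [0.5196, 0.1172, 0.0991]
tool_rot: [179.6, 0.0, 166.0]
force: [1.6, 14.4, -4.2]
grip_width: 0.0158
grasp_force: 12.0
t 28.55 pos [0.5196 0.1172 0.0991] rot [1.7955e+02 3.0000e-02 1.6596e+02] F [ 1.6 14.4 -4.2] w 0.0158 g 12.0
r 0.1021834833024661 166.355913974832
```

```bash
python3 -m crank '[{"x":0,"y":0.003,"z":0,"turn":0},{"x":0,"y":0.003,"z":0,"turn":0},{"x":0,"y":0.003,"z":0,"turn":0},{"x":0,"y":0.003,"z":0,"turn":0},{"x":0,"y":0.003,"z":-0.03,"turn":0},{"x":0,"y":0.003,"z":-0.06,"turn":0},{"x":0,"y":0.003,"z":-0.06,"turn":0},{"x":0,"y":0.003,"z":-0.06,"turn":0}]' 0.05
python3 -c "
from h import *
to((.5305,-.0457,.1,75.85))"
```

```text
time_s: 29.55
tool_pos: [0.5197, 0.114, 0.1585]
tool_rot: [-180.0, -0.0, 165.8]
force: [0.0, 0.1, -0.2]
grip_width: 0.0498
grasp_force: 0.0
t 29.55 pos [0.5197 0.114  0.1585] rot [-1.7998e+02 -3.0000e-02  1.6577e+02] F [ 0.   0.1 -0.2] w 0.0498 g 0.0
(0.5305, -0.0457, 0.1, 75.85) -> [-0.0497 -0.1522  0.0586] turn 1.5695
```

```bash
python3 -m crank '[{"x":-0.005,"y":-0.016,"z":0,"turn":0.15},{"x":-0.01,"y":-0.032,"z":0,"turn":0.32},{"x":-0.016,"y":-0.05,"z":0,"turn":0.49},{"x":-0.022,"y":-0.068,"z":0,"turn":0.66},{"x":-0.028,"y":-0.086,"z":0,"turn":0.83},{"x":-0.034,"y":-0.104,"z":0,"turn":1.0},{"x":-0.04,"y":-0.122,"z":0,"turn":1.17},{"x":-0.045,"y":-0.14,"z":0,"turn":1.34},{"x":-0.0497,"y":-0.1522,"z":0.01,"turn":1.5},{"x":-0.0497,"y":-0.1522,"z":0.03,"turn":1.5695},{"x":-0.0497,"y":-0.1522,"z":0.05,"turn":1.5695},{"x":-0.0497,"y":-0.1522,"z":0.05,"turn":1.5695}]' 0.06
python3 - <<'E'
from h import *
im=np.mean([imaging.read_camera('side').astype(float) for _ in range(6)],0).astype(np.uint8);cv2.imwrite('pics/raw11.png',im[:,:,::-1])
to((.5305,-.0457,.037,75.85))
g=im.mean(2).astype(int)
for n,P in [('knob shut',(.520,.118,.098)),('head top far L',None),]:
    if P: print(n,proj('side',P).round(1))
y=-1.8178;f=np.array([.5682,.1036,.012])
for a in [(134,15,41),(174,15,41),(174,-15,41),(134,-15,41),(154,-15,24)]:print(a,proj('side',R.from_euler('z',y).apply(np.array(a)/1000)+f).round(1))
for v in range(186,206):print(v,' '.join('%3d'%x for x in g[v,236:266]))
print()
for v in range(206,226):print(v,' '.join('%3d'%x for x in g[v,230:256]))
E
```

```text
time_s: 31.05
tool_pos: [0.5287, -0.0455, 0.1066]
tool_rot: [-179.7, 0.1, 75.9]
force: [-0.4, -0.7, -0.3]
grip_width: 0.0603
grasp_force: 0.0
t 31.35 pos [ 0.5314 -0.0453  0.1098] rot [ 1.7993e+02 -4.0000e-02  7.5880e+01] F [ 0.  -1.   0.6] w 0.0599 g 0.0
(0.5305, -0.0457, 0.037, 75.85) -> [-0.0007 -0.0008  0.0728] turn 0.0005
knob shut [249.7 208.8]
(134, 15, 41) [247.  193.5]
(174, 15, 41) [250.7 187.8]
(174, -15, 41) [257.8 189.3]
(134, -15, 41) [254.2 195. ]
(154, -15, 24) [256.1 195.6]
186 151 152 151 152 151 151 150 152 151 150 149 149 148 150 151 152 149 149 149 150 152 153 152 103  47  74 138 154 154 153
187 152 153 152 151 150 150 151 151 150 150 149 149 149 149 152 151 150 148 148 148 148 149 149 138 125 130 152 153 152 152
188 153 153 152 150 150 149 151 151 150 150 150 149 150 151 150 120 131 131 147 147 149 148 148 152 154 152 154 153 153 153
189 152 152 151 150 152 151 154 153 152 151 110 113 114 114 106  58  81  81 104 107 116 131 150 154 154 152 152 153 154 154
190 114 113 115 153 152 153 154 153 151 112  69  68  67  60  27  15  14  12  14  34  56  84 114 117 153 151 
[... 3336 characters left out ...]
  66  60  49  44  47  52 108 106  76  63 152 154 154
220  98  98  96  92  89  78  85  85  86  86  86  86  72 101  86  47  48  47  49 108  92  58 125 150 152 152
221  79  86  86  95  98  98  96  93  87  78  87  87  93 111  74  46  45  47  70 106  67  66 148 150 149 150
222  53  57  62  73  78  84  87  94  98  99 120  82 108  95  51  45  45  50  99  89  60 128 150 150 148 149
223  55  55  54  56  55  56  63  72  78  84 104  71  97  67  48  46  44  80 102  66 125 152 149 149 149 148
224  53  54  54  54  53  54  54  53  55  56  61  56  69  46  46  46  48  73  73  64 149 152 150 148 149 149
225  55  55  54  54  55  54  53  54  54  54  52  52  54  45  46  47  48  51  56 126 151 153 153 152 154 153
```

```bash
python3 -m crank '[{"x":0.002,"y":0,"z":0.02,"turn":0},{"x":0.002,"y":0,"z":0.04,"turn":0},{"x":0.002,"y":0,"z":0.056,"turn":0},{"x":0.002,"y":0,"z":0.066,"turn":0},{"x":0.002,"y":0,"z":0.072,"turn":0},{"x":0.002,"y":0,"z":0.072,"turn":0},{"x":0.002,"y":0,"z":0.072,"turn":0}]' 0.06
python3 -m crank '[{"x":0,"y":0,"z":0,"turn":0},{"x":0,"y":0,"z":0,"turn":0},{"x":0,"y":0,"z":0,"turn":0},{"x":0,"y":0,"z":0,"turn":0},{"x":0,"y":0,"z":0,"turn":0},{"x":0,"y":0,"z":0,"turn":0},{"x":0,"y":0,"z":0,"turn":0}]' 0 25
```

```text
time_s: 32.22
tool_pos: [0.5319, -0.0434, 0.0376]
tool_rot: [179.9, -0.0, 75.9]
force: [0.2, 0.3, 0.0]
grip_width: 0.0599
grasp_force: 0.0
time_s: 33.1
tool_pos: [0.5314, -0.0435, 0.0371]
tool_rot: [180.0, 0.0, 75.9]
force: [0.3, -1.7, 0.1]
grip_width: 0.03
grasp_force: 25.0
```

```bash
python3 -m crank '[{"x":-0.004,"y":0,"z":0,"turn":0},{"x":-0.01,"y":0,"z":0,"turn":0},{"x":-0.017,"y":0,"z":0,"turn":0},{"x":-0.024,"y":0,"z":0,"turn":0},{"x":-0.031,"y":0,"z":0,"turn":0},{"x":-0.038,"y":0,"z":0,"turn":0},{"x":-0.045,"y":0,"z":0,"turn":0},{"x":-0.052,"y":0,"z":0,"turn":0},{"x":-0.059,"y":0,"z":0,"turn":0},{"x":-0.066,"y":0,"z":0,"turn":0},{"x":-0.072,"y":0,"z":0,"turn":0},{"x":-0.072,"y":0,"z":0,"turn":0}]'
```

```text
time_s: 34.6
tool_pos: [0.5133, -0.1141, 0.0371]
tool_rot: [-180.0, 0.0, 75.8]
force: [2.1, 3.4, -0.4]
grip_width: 0.03
grasp_force: 25.0
```

```bash
python3 -m crank '[{"x":-0.005,"y":0,"z":0,"turn":0},{"x":-0.01,"y":0,"z":0,"turn":0},{"x":-0.014,"y":0,"z":0,"turn":0},{"x":-0.017,"y":0,"z":0,"turn":0},{"x":-0.019,"y":0,"z":0,"turn":0},{"x":-0.019,"y":0,"z":0,"turn":0},{"x":-0.019,"y":0,"z":0,"turn":0}]'
```

```text
time_s: 35.48
tool_pos: [0.509, -0.1313, 0.037]
tool_rot: [-180.0, -0.0, 75.9]
force: [1.0, 5.2, 0.2]
grip_width: 0.0296
grasp_force: 25.0
```

```bash
python3 -m crank '[{"x":-0.001,"y":0,"z":0,"turn":0},{"x":-0.002,"y":0,"z":0,"turn":0},{"x":-0.002,"y":0,"z":0,"turn":0},{"x":-0.002,"y":0,"z":0,"turn":0}]'
python3 - <<'E'
from h import *
for _ in range(3): im=imaging.read_camera('side');to()
cv2.imwrite('pics/raw12.png',im[:,:,::-1])
a=cv2.imread('pics/raw11.png').astype(int);b=im[:,:,::-1].astype(int)
print('holder/lever area diff',np.abs(a-b)[212:235,222:245].mean(), 'knob rows',b.mean(2)[206:217,246:252].astype(int).tolist())
E
```

```text
time_s: 35.98
tool_pos: [0.5086, -0.133, 0.037]
tool_rot: [-180.0, -0.0, 75.9]
force: [1.0, 5.2, 0.1]
grip_width: 0.0301
grasp_force: 25.0
t 36.025 pos [ 0.5086 -0.1331  0.037 ] rot [-1.7998e+02 -4.0000e-02  7.5880e+01] F [ 1.7  4.8 -0. ] w 0.0298 g 25.0
t 36.075 pos [ 0.5086 -0.133   0.037 ] rot [-1.7997e+02 -4.0000e-02  7.5880e+01] F [ 1.4  6.5 -0.3] w 0.0293 g 25.0
t 36.125 pos [ 0.5086 -0.133   0.037 ] rot [-1.7998e+02 -4.0000e-02  7.5880e+01] F [1.8 6.  0. ] w 0.0298 g 25.0
holder/lever area diff 3.1625708884688093 knob rows [[167, 143, 82, 72, 61, 49], [153, 103, 61, 53, 47, 50], [129, 69, 41, 22, 30, 33], [89, 56, 27, 28, 24, 29], [75, 56, 20, 22, 26, 33], [68, 52, 20, 12, 23, 27], [117, 106, 15, 19, 19, 26], [142, 118, 17, 19, 17, 28], [141, 131, 15, 16, 15, 24], [106, 108, 59, 12, 25, 16], [73, 68, 76, 54, 50, 85]]
```

```bash
python3 -m crank '[{"x":-0.001,"y":0,"z":0,"turn":0},{"x":-0.002,"y":0,"z":0,"turn":0},{"x":-0.002,"y":0,"z":0,"turn":0},{"x":-0.002,"y":0,"z":0,"turn":0}]'
```

```text
time_s: 36.62
tool_pos: [0.5082, -0.1346, 0.0371]
tool_rot: [-180.0, -0.1, 75.9]
force: [0.4, 6.5, -0.7]
grip_width: 0.0299
grasp_force: 25.0
```

```bash
python3 -m crank '[{"x":-0.001,"y":0,"z":0,"turn":0},{"x":-0.002,"y":0,"z":0,"turn":0},{"x":-0.002,"y":0,"z":0,"turn":0},{"x":-0.002,"y":0,"z":0,"turn":0}]'
python3 - <<'E'
from h import *
im=np.mean([imaging.read_camera('side').astype(float) for _ in range(6)],0);to()
g=im.mean(2).astype(int)
for v in range(176,222):print(v,' '.join('%3d'%x for x in g[v,236:268]))
E
```

```text
time_s: 37.12
tool_pos: [0.5082, -0.1346, 0.037]
tool_rot: [-180.0, -0.2, 75.9]
force: [2.7, 9.9, 0.2]
grip_width: 0.0301
grasp_force: 25.0
t 37.425 pos [ 0.5082 -0.1346  0.037 ] rot [-179.96   -0.2    75.95] F [ 2.5  9.3 -0. ] w 0.0299 g 25.0
176 154 152 152 154 153 151 151 151 151 151 150 151 150 150 152 154 153  73  18  18  17  26  84 103 104 106  61  67  24  26  25  21
177 152 152 152 151 151 151 151 151 151 150 151 152 151 153 153 154 153  82  17  17  21  24  57  14  16  35  23  59  19  15  18  25
178 152 153 151 150 149 150 149 150 149 150 152 151 153 152 151 152 152 127  19  20  19  19  16  14  17  15  18  17  21  18  15  28
179 153 154 152 151 149 149 148 112 113 113 114 116 154 153 151 153 154 150  40  21  19  19  16  17  16  15  16  18  16  13  21  46
180 153 152 153 152 149 150 111  66  68  68  68  70 116 150 152 151 151 149  46  16  18  16  15  18  13  16  14  19  18  16  17  44
181 151 151 153 151 149 112  68  68  68  69  67  67  69 112 113 113 112 110  39  15  17  16  18  17  18  14  16  17  20  13  18  38
182 148 151 151 151 150  67  68  68  68  70  70  73 126  68  68 
[... 4515 characters left out ...]
 151 150 150 150 150 149 149 150 150 154
217 129 139 153 162 170 170 137  71  62  65  61  56  64  94  94 108  87  59 126 150 149 149 150 150 152 153 151 150 150 150 152 153
218  86  99 113 122 131 132  90  70  56  51  47  48  52 108 109 101  68 127 151 151 150 149 149 150 153 153 152 151 150 152 151 151
219  87  87  86  85  86  90  71  66  62  50  44  47  53 107 107  76  65 152 154 153 152 150 148 150 153 154 153 153 153 152 152 152
220  86  84  85  86  86  85  73 103  85  46  47  46  52 107  93  57 124 150 152 152 151 151 148 150 153 153 151 152 152 153 155 156
221  97  92  89  79  86  86  96 111  74  45  47  49  70 107  66  64 149 149 149 151 152 151 150 150 152 153 152 153 153 155 156 157
```

```bash
python3 -c "
from cell import env
print(env.sign_off())"
```

```text
the job is handed in; nothing more can be done
None
```

I handed the job in at about 37 s. The foot block is seated in the pocket, the lever is shut and the tube is pulled out to its end stop. The gripper still holds the head at 25 N with the button flat, and no verdict came back.

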